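Clip the level sensor onto the leaning test plate

TASK

The sensor's place on the leaning test plate, the middle of its notched top edge, is taken by a stop: first lift that stop out of its notch and drop it fully into the free notch next to it. Then squeeze open the spring clip that carries the sensor box, lift it off the parking rail and let it close squarely on the middle of the plate's top edge, pushed fully home, with the sensor box on the plate's upper face. Leave the other stop, the plain clip and the rest of the things on the bench where they are, and do not drop the clip.

Things in the scene. Friction and masses are not known exactly. Their poses are not given: they have to be found in the camera images.
- plate: Fixed steel test plate, 6 mm thick, 210 wide, 175 up its slope, leaning 35 degrees (0.61 rad) from upright, top edge towards the robot. Origin: middle of the top edge, mid-thickness, 165 mm above the bench. y along the edge, z up the slope, x square out of the upper face (it looks up and away from the robot). Notches 20 mm wide, 14 deep at y = -55 (free), 0 and +55 mm (stops).
- free_notch (a point): Middle of the free notch at the level of the plate's top edge, at y = -55 mm of the plate; axes as the plate's. The notch floor lies 14 mm below it.
- stop: Loose stop, 110 g, in the middle notch: black block 24 mm thick (x), 26 wide (y), z = 2 to 42; below it two aluminium cheeks to z = -48 straddle the plate (1.8 mm play a side); between them a 12 mm wide tab to z = -14 rests on the notch floor. Origin: block's middle, level with the plate's top edge when seated (within 3 mm); axes then as the plate's.
- stop_grip (a point): Middle of the stop's black block, 24 mm up its z from its origin: grip here across the 24 mm thickness (x), coming down the slope of the plate. The stop leaves its notch once raised more than 14 mm up the slope; raised up to 35 mm its cheeks still guide it. The tab has 4 mm play each way along the edge in a notch.
- stop2: A second stop, same shape, in the notch at y = +55 mm of the plate. Leave it.
- rail: Fixed parking rail: upright steel fin 6 mm thick, 180 mm long, on a grey foot. Origin on the bench under its middle; y along the fin, x square to it, z up; the fin's top edge is 120 mm above the bench. Two spring clips stand on it about 90 mm apart, in either order.
- clip: Loose sprung clip with the sensor, 115 g, 134 mm long, 26 wide (y), black, handles up, jaws down on the rail; white sensor box on one jaw. Origin: on the pivot, mid-width; z from jaws to handles, y the pivot axis, x to the sensor box's side; the frame is fixed to that half. Fully home the pivot barrel (radius 9) meets the edge: pivot 9 mm above it. At the start it is 13 mm above the rail's.
- clip_handles (a point): Between the handles, 50 mm up z from the pivot: grip here across x. Outsides are 48 mm apart here, 58 mm at the tops (z = 73). Squeezing takes 7 N at first, 10 N at the end, then a firm stop: handles parallel, 26 mm outside; each half has turned 0.22 rad, so the clip's frame stands 0.22 rad off the gripper's axis, pivot still on it. 30 to 60 N holds it open.
- clip_jaws (a point): Middle of the gripping pads, 50 mm below the pivot along z; the pads span 40 to 60 mm below it (the jaw ends). Squeezed, the jaws gape about 32 mm at their ends. Let go, they close by themselves and lie flat on both faces of a 6 mm plate.
- clip_jaw (a joint): Opening of the sensor clip's other half about the pivot, rad: 0 when closed on 6 mm, 0.44 squeezed fully open.
- clip_pod (a point): Centre of the sensor box on the clip, 20 x 42 x 40 mm (x, y, z): 24 mm from the pivot along the clip's x and 34 mm below it.
- clip2: A plain spring clip of the same shape without the sensor box, also on the rail. Leave it.
- driver: A screwdriver 190 mm long lying on the bench, not needed. Origin under its middle.
- mouse: A round black computer mouse 62 mm across, 36 mm high, not needed. Origin under its middle.
- meter: A hand-held meter 150 x 78 x 40 mm lying on its back, not needed. Origin under its middle.
- carton: A closed cardboard carton 100 x 130 x 65 mm, not needed. Origin under its middle.
- mug: A white mug 80 mm across and 90 mm high, not needed. Origin under its middle.
Not all that is in view belongs to the job. Leave any red look-alike of the clip alone.

How it is judged:
By the outcome, as a careful person would: the job done as asked, in the order asked, and still so for the second after the job is handed in, with the robot touching nothing.
It also fails if it takes over 54 s, if anything falls off the work surface, if the arm or the gripper's body presses on something with over 40 N, if the wrist force passes 120 N, or if a joint passes its speed limit or range.

ROBOT

A 6-joint arm with a two-finger parallel gripper is mounted at the origin on the work surface. World frame = base frame: x ahead of the robot, y to its left, z up, the work surface at z = 0. Lengths are in m, angles in rad, forces in N, time in s.
With the tool pointing down it reaches from about 0.325 to 0.775 m from the base axis. Payload 9.3 kg.
Tool frame: the origin (TCP) lies on the centre line of the jaws, within the pads' length; the fingertips stand 19 mm ahead of it and the grasp point (between the pads) is the TCP; z points along the fingers, y is the direction in which the jaws open and shut (so a half turn about z gives the same grasp; the last joint's range is limited). The gripper opens to 85 mm and grips with 20 to 120 N. Pads are 22 mm wide; open, the fingers measure 114 mm over their backs; the gripper's body (76 mm by 85 mm) begins 54 mm behind the grasp point. The pads swing forward as they close: fully open they stand 13 mm farther back than shut.
Start: joints at [0.981, 0.259, 0.021, 1.334, 0, 1.418], TCP at [0.233, 0.498, 0.25] pointing down, gripper open.
Joint ranges: [-3.04, 3.04], [-0.91, 1.82], [-1.04, 1.36], [-1.92, 1.95], [-1.52, 1.45], [-3.14, 3.14]. Speed limits (rad/s): [2.22, 2.22, 2.79, 3.14, 3.14, 3.14].

INTERFACE

Orientations are given as a unit quaternion [w, x, y, z].
In Python, from station import r gives the robot as it stands.
- The arm moves only by the tool move_arm, never from a script. Its argument "series" is a list of rows, each a list of 7 numbers: the turn, a rotation vector about the tool's x, y, z in degrees, then the shift along the tool's x, y, z in mm, then the opening, from 0 (shut) to 1 (fully open). In form: [[wx, wy, wz, dx, dy, dz, claw], ...]. A call has 1 to 8 rows; each row shifts and turns the commanded pose from where the row before left it, along the tool's axes as they then stand; what a row does not reach is not made up. A row lasts 1/12 s, in which the tool goes at most 41.7 mm and 7.16 degrees, less where a joint would pass 70% of its speed; a pose out of reach is approached as far as the arm can. A call is refused whole if a number of a shift passes 41.7 or a number of a turn 7.16, either way. A call with a gripper value outside its range is refused whole. The fingers move at their own pace and stop on an object; "grip_force" is the grip in N (left out, the last holds). Time passes only in rows, so rows that do not move let the fingers close. It gives the time, the measured TCP pose, the force and the opening at its end, in the units of the state.
- r.state(): the state, without advancing time (a new reading comes with each control period).
- r.camera(name): name is "side" or "top" or "wrist"; returns a dict with "img" (400x640x3 uint8, red, green, blue), "K" (3x3 intrinsics, pixels), "R" (3x3) and "t" (3): a world point X has camera coordinates R X + t. Camera axes: x right, y down, z forward; pixel columns grow to the right and rows downward; lengths in m; the calibration is good to about 2 mm. A picture is of the moment at which its call begins. There is no depth.
- r.finish_job(): hands the job in, once; it reports no verdict.
Trained networks look in the newest picture that a camera, given by its name, has taken for a name from the list of things; names that differ only in an ending like _2 or _b are one class to them, and where a whole thing is asked for, a point or a joint stands for the part that bears it (a point fixed in the world has none). Each returns a list of dicts, best first, with "p" (0 to 1); they miss things now and then, are a little off and sometimes report something else, mostly with a low value. They report only what shows in the picture. A call takes as long as a camera call. They do not tell look-alikes from the thing itself.
- r.search_frame(camera, target): "extent" ([centre column, centre row, width, height] in pixels, round what is visible of it).
- r.outline_of(camera, target): "region" (400x640 bool, what is visible of it) and "extent" ([centre column, centre row, width, height] in pixels, round what is visible of it).
- r.landmark_of(camera, target): "pixel" ([column, row] in pixels: a listed point, or the origin of a listed thing).
The state is a dict: "time": time; "joint_positions": joint angles; "qd": joint speeds; "effort": joint torques, N m; "position": TCP position; "eef_rot": TCP orientation; "ft_force": force on the tool from outside, world axes, zero at the start; "ft_torque": the same for the moment, N m; "opening": finger opening in m.
Only numpy, scipy, OpenCV 4.12 (cv2) and the standard library are available. Lean on these libraries where they do the work, as an engineer would, in place of code of your own. Each camera call takes 0.05 s, during which the arm holds its last target.

## Working session

There is one attempt and no reset: what is moved stays moved. The work goes in short steps, Python scripts to look and compute and a tool call to move; the robot and the scene stay as the last step left them, time stands still between calls to the robot, and variables do not carry over. Pictures are saved under pics/ and viewed, and the job is handed in when it is done.

Besides the shell and the picture viewer there is one more tool, called after "Call:" as a command line: name --pt "numbers of a row" for each row, then --argument value for the rest. move_arm: Moves the arm, as the interface text tells. Its arguments: {"type":"object","properties":{"series":{"type":"array","items":{"type":"array","items":{"type":"number"}}},"grip_force":{"type":"number"}},"required":["series"]}

```bash
ls; mkdir -p pics; python3 - <<'E'
from station import r
import cv2
s=r.state(); print({k:(v if not hasattr(v,'round') else v) for k,v in s.items()})
for c in ['side','top','wrist']:
    d=r.camera(c); cv2.imwrite(f'pics/{c}0.png',d['img'][:,:,::-1]); print(c,d['K'].round(1).tolist(),d['R'].round(3).tolist(),d['t'].round(3).tolist())
    for n in ['plate','free_notch','stop','stop_grip','stop2','rail','clip','clip_handles','clip_jaws','clip_pod','clip2']:
        print(n,[([round(float(x)) for x in q['pixel']],round(q['p'],2)) for q in r.landmark_of(c,n)])
E
```

```text
pics
{'time': 0.0, 'joint_positions': array([ 9.81429913e-01,  2.59213965e-01,  2.07516039e-02,  1.33369242e+00,
       -4.33697952e-06,  1.41819043e+00]), 'qd': array([-1.59064664e-03, -9.07492249e-04,  3.60105244e-05, -8.43380246e-04,
       -3.57798772e-04,  8.92656822e-04]), 'effort': array([ 3.80837926e-03, -5.55644453e+01,  3.44535291e+01,  1.37438433e-02,
       -2.69826915e-04, -1.11749895e-06]), 'position': array([0.23251862, 0.49815178, 0.24965032]), 'eef_rot': array([-2.44222511e-04,  2.16648585e-01,  9.76249420e-01, -6.33805889e-04]), 'ft_force': array([-0.2894079 , -0.52630218, -0.09375266]), 'ft_torque': array([-0.05277267,  0.02170602, -0.0256239 ]), 'opening': 0.08549661095900153}
side [[467.6, 0.0, 326.7], [0.0, 467.6, 187.1], [0.0, 0.0, 1.0]] [[0.768, -0.641, 0.001], [-0.417, -0.5, -0.759], [0.487, 0.583, -0.651]] [-0.454, 0.354, 1.403]
plate [([417, 288], 0.62)]
free_notch [([276, 171], 0.59)]
stop [([261, 156], 0.47), ([346, 202], 0.45)]
stop_grip [([262, 162], 0.44)]
stop2 [([261, 156], 0.47), ([346, 202], 0.45)]
rail [([350, 252], 0.95)]
clip [([377, 210], 0.86)
[... 698 characters left out ...]
], 0.44)]
stop_grip [([290, 155], 0.62), ([442, 204], 0.59), ([233, 248], 0.53)]
stop2 [([234, 241], 0.61), ([213, 239], 0.55), ([444, 260], 0.44)]
rail [([372, 221], 0.65)]
clip [([391, 222], 0.75), ([358, 168], 0.67)]
clip_handles [([365, 220], 0.8), ([359, 166], 0.52)]
clip_jaws [([352, 172], 0.89)]
clip_pod [([356, 214], 0.77), ([352, 176], 0.73), ([317, 251], 0.15)]
clip2 [([391, 222], 0.75), ([358, 168], 0.67)]
wrist [[354.0, 0.0, 317.6], [0.0, 354.0, 203.1], [0.0, 0.0, 1.0]] [[0.422, 0.906, -0.0], [0.864, -0.402, 0.303], [0.275, -0.128, -0.953]] [-0.549, -0.041, 0.38]
plate []
free_notch []
stop []
stop_grip []
stop2 []
rail []
clip []
clip_handles []
clip_jaws []
clip_pod []
clip2 []
```

View pics/side0.png

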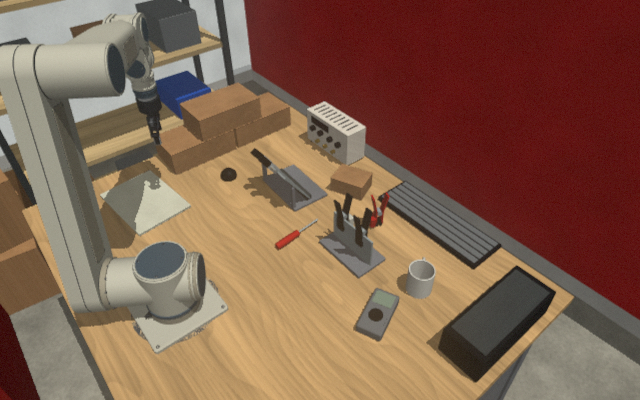

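View pics/top0.png

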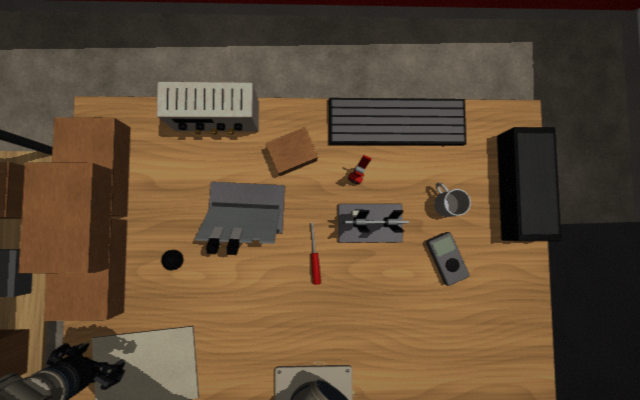

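View pics/wrist0.png

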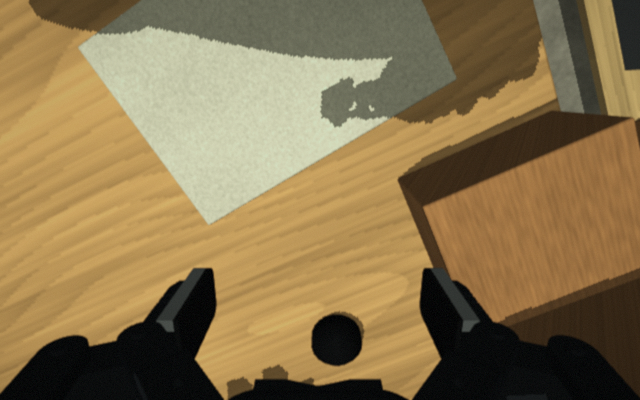

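```bash
python3 - <<'E'
import cv2
a=cv2.imread('pics/top0.png');b=cv2.imread('pics/side0.png')
cv2.imwrite('pics/tA.png',cv2.resize(a[170:265,185:295],None,fx=7,fy=6,interpolation=cv2.INTER_CUBIC)[:600,:800])
cv2.imwrite('pics/tB.png',cv2.resize(a[150:250,325:445],None,fx=6,fy=6,interpolation=cv2.INTER_CUBIC)[:600,:800])
cv2.imwrite('pics/sA.png',cv2.resize(b[140:215,235:335],None,fx=8,fy=8,interpolation=cv2.INTER_CUBIC)[:600,:800])
cv2.imwrite('pics/sB.png',cv2.resize(b[185:275,310:400],None,fx=6.6,fy=6.6,interpolation=cv2.INTER_CUBIC)[:600,:800])
E
```

```text
(no output)
```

View pics/tA.png

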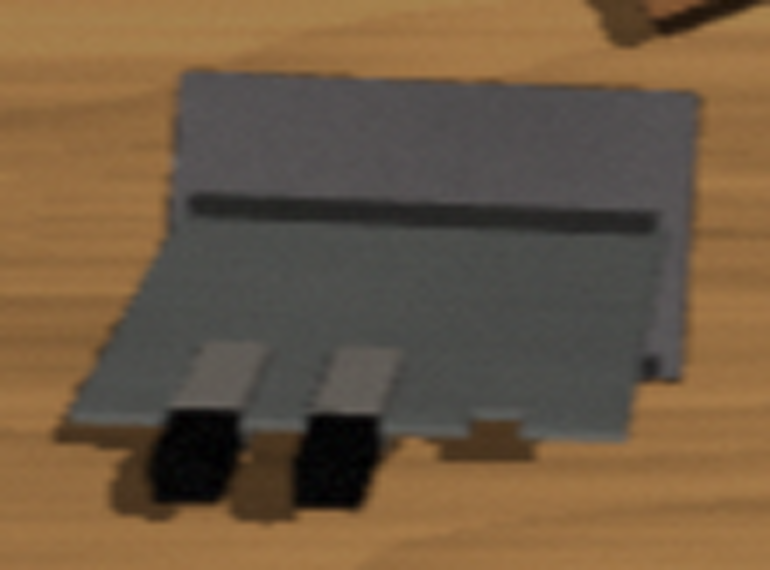

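View pics/tB.png

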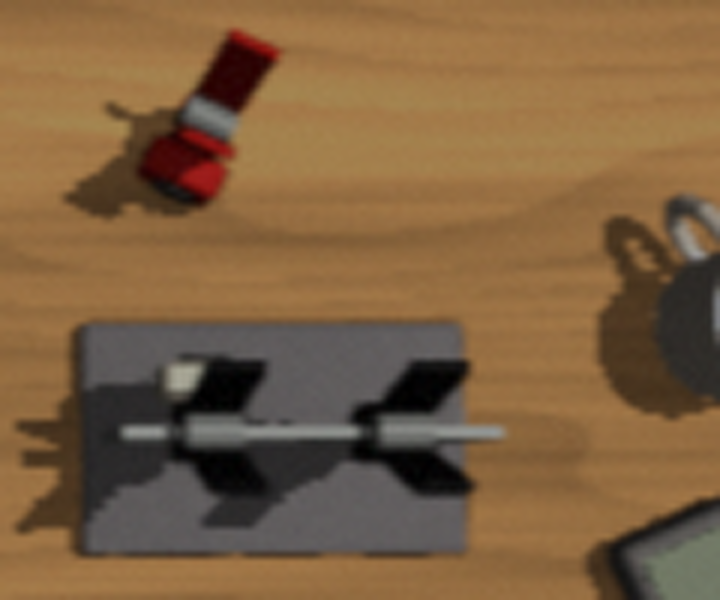

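View pics/sA.png

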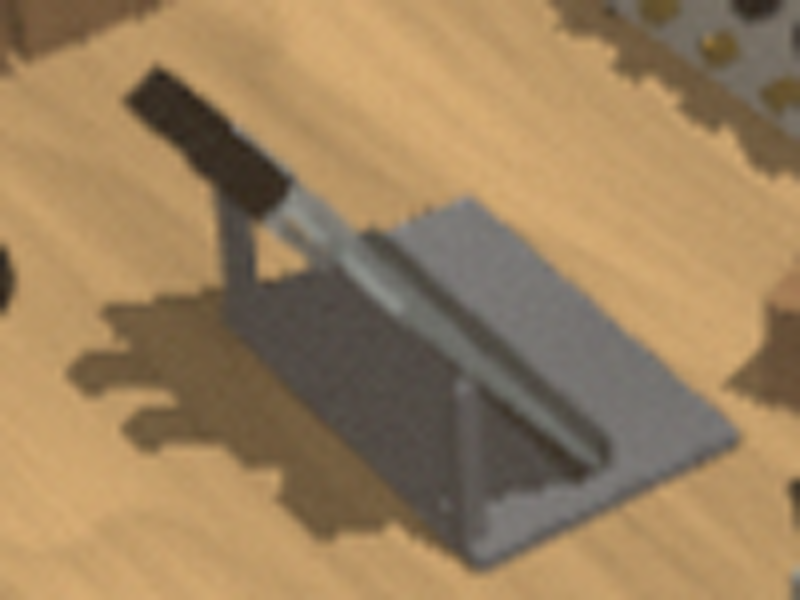

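View pics/sB.png

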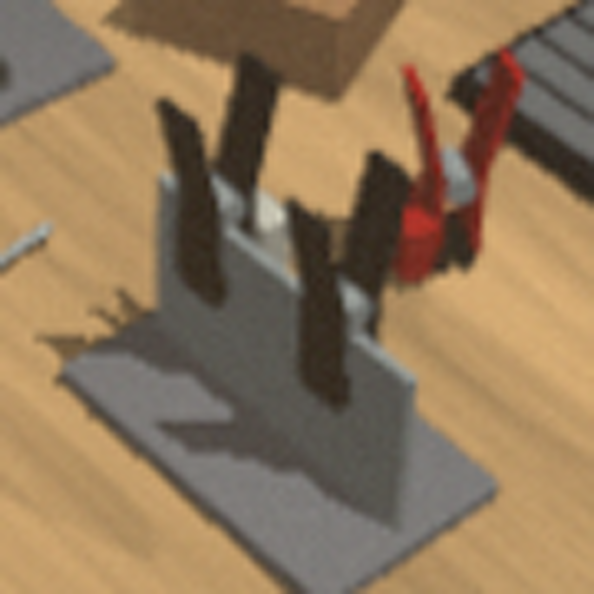

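```bash
cat > h.py <<'E'
import numpy as np, cv2
from station import r
from scipy.spatial.transform import Rotation as Ro
def q2R(q): return Ro.from_quat([q[1],q[2],q[3],q[0]])
def ray(d,px):
    v=np.linalg.inv(d['K'])@np.array([px[0],px[1],1.]); C=-d['R'].T@d['t']; return C,d['R'].T@(v/np.linalg.norm(v))
def onz(d,px,z):
    C,v=ray(d,px); return C+v*(z-C[2])/v[2]
def proj(d,X):
    X=np.atleast_2d(X); c=X@d['R'].T+d['t']; p=c@d['K'].T; return p[:,:2]/p[:,2:]
def tri(obs):
    A=np.zeros((3,3));b=np.zeros(3)
    for d,p in obs:
        C,v=ray(d,p);M=np.eye(3)-np.outer(v,v);A+=M;b+=M@C
    X=np.linalg.solve(A,b); return X,[float(np.linalg.norm((np.eye(3)-np.outer(v,v))@(X-C))) for C,v in [ray(d,p) for d,p in obs]]
def togo(P,Rt):
    """delta in tool axes: rotvec deg, shift mm (shift in tool axes now)"""
    s=r.state(); R0=q2R(s['eef_rot']); dr=(R0.inv()*Ro.from_matrix(Rt)).as_rotvec(degrees=True)
    dp=R0.inv().apply(np.array(P)-s['position'])*1000
    dp2=Ro.from_matrix(Rt).inv().apply(np.array(P)-s['position'])*1000
    return dr.round(2),dp.round(1),dp2.round(1)
E
python3 - <<'E'
from h import *
d=r.camera('wrist'); s=r.state(); R0=q2R(s['eef_rot'])
C=-d['R'].T@d['t']; print('cam in tool',R0.inv().apply(C-s['position']).round(4), 'axes', (R0.inv().as_matrix()@d['R'].T).round(3).tolist())
t=r.camera('top'); sd=r.camera('side')
print('camtop',-t['R'].T@t['t'],'side',-sd['R'].T@sd['t'])
L=onz(t,(194.7,240),.165+.003); Rr=onz(t,(274.7,243.3),.168); print('plate corners',L,Rr,(L+Rr)/2,np.linalg.norm(L-Rr))
def T(x,y): return (325+x/6-.5+.08,150+y/6-.5+.08)
a=onz(t,T(122,433),.12);b=onz(t,T(503,433),.12); print('rail',a,b,(a+b)/2,np.linalg.norm(a-b))
print('pivot barrels', onz(t,T(215,432),.142),onz(t,T(407,432),.142))
for n in ['clip_handles','clip_pod','clip','rail']:
    print(n,[(q['pixel'],q['p']) for q in r.landmark_of('top',n)])
E
```

```text
cam in tool [ 0.0763 -0.0009 -0.1244] axes [[0.001, -0.953, -0.303], [1.0, 0.001, -0.0], [0.0, -0.303, 0.953]]
camtop [0.52014768 0.02288997 1.16773245] side [-0.18705226 -0.93111931  1.18242035]
plate corners [0.4990739  0.31362757 0.168     ] [0.48940485 0.10358311 0.168     ] [0.49423938 0.20860534 0.168     ] 0.21026689563568046
rail [ 0.54727468 -0.08899594  0.12      ] [ 0.54678157 -0.26935005  0.12      ] [ 0.54702812 -0.179173    0.12      ] 0.18035477797383007
pivot barrels [ 0.54704706 -0.12954475  0.142     ] [ 0.54680526 -0.21852143  0.142     ]
clip_handles [([361.3, 166.6], 0.63), ([365.5, 219.0], 0.6)]
clip_pod [([354.9, 176.9], 0.81), ([356.3, 214.6], 0.6), ([315.8, 254.0], 0.36)]
clip [([362.3, 220.1], 0.79), ([390.2, 218.8], 0.68), ([255.8, 243.9], 0.61), ([359.9, 169.6], 0.53)]
rail [([376.5, 220.4], 0.92)]
```

```bash
cat >> h.py <<'E'
PO=np.array([.494,.2086,.165]); PSI=np.radians(-2.6)
def plateR(psi=None):
    psi=PSI if psi is None else psi
    f=np.array([np.cos(psi),np.sin(psi),0]); y=np.array([-np.sin(psi),np.cos(psi),0]); u=np.array([0,0,1.])
    c,s=np.cos(np.radians(35)),np.sin(np.radians(35))
    x=c*f+s*u; z=-s*f+c*u
    return np.stack([x,y,z],1)
def toolR_plate():
    M=plateR(); return np.stack([M[:,1],M[:,0],-M[:,2]],1)
def pw(p): return PO+plateR()@(np.array(p)/1000)
def rows(P,Rt,n,claw):
    s=r.state(); R=q2R(s['eef_rot']); dr=(R.inv()*Ro.from_matrix(Rt)).as_rotvec(degrees=True)/n
    st=(np.array(P)-s['position'])*1000/n
    for i in range(n):
        print([round(float(v),1) for v in dr]+[round(float(v),1) for v in R.inv().apply(st)]+[claw]); R=R*Ro.from_rotvec(dr,degrees=True)
E
python3 - <<'E'
from h import *
P=pw([0,-10,120]);print(P,togo(P,toolR_plate()))
rows(P,toolR_plate(),12,1)
E
```

```text
[0.42478805 0.20173259 0.26329825] (array([-30.8 , -20.61,  65.36]), array([-299.6, -187.5,  -13. ]), array([-287.6,  175.7,  107.1]))
[-2.6, -1.7, 5.4, -25.0, -15.6, -1.1, 1]
[-2.6, -1.7, 5.4, -26.4, -13.1, -1.0, 1]
[-2.6, -1.7, 5.4, -27.5, -10.5, -0.7, 1]
[-2.6, -1.7, 5.4, -28.4, -7.9, -0.3, 1]
[-2.6, -1.7, 5.4, -29.0, -5.1, 0.3, 1]
[-2.6, -1.7, 5.4, -29.4, -2.4, 1.0, 1]
[-2.6, -1.7, 5.4, -29.4, 0.4, 1.9, 1]
[-2.6, -1.7, 5.4, -29.2, 3.0, 2.8, 1]
[-2.6, -1.7, 5.4, -28.7, 5.6, 3.9, 1]
[-2.6, -1.7, 5.4, -27.9, 8.1, 5.0, 1]
[-2.6, -1.7, 5.4, -26.8, 10.5, 6.3, 1]
[-2.6, -1.7, 5.4, -25.5, 12.7, 7.6, 1]
```

Call:
move_arm --pt "-2.6 -1.7 5.4 -25 -15.5 -1 1" --pt "-2.6 -1.7 5.4 -26.5 -13 -1 1" --pt "-2.6 -1.7 5.4 -27.5 -10.5 -0.5 1" --pt "-2.6 -1.7 5.4 -28.5 -8 -0.5 1" --pt "-2.6 -1.7 5.4 -29 -5 0.5 1" --pt "-2.6 -1.7 5.4 -29.5 -2.5 1 1" --pt "-2.6 -1.7 5.4 -29.5 0.5 2 1" --pt "-2.6 -1.7 5.4 -29 3 3 1"

```text
time: 2.82
position: [0.3623, 0.2997, 0.2587]
eef_rot: [0.151, 0.555, 0.805, 0.148]
ft_force: [-0.8, -0.5, -0.0]
opening: 0.0854
```

Call:
move_arm --pt "-2.6 -1.7 5.4 -28.5 5.5 4 1" --pt "-2.6 -1.7 5.4 -28 8 5 1" --pt "-2.6 -1.7 5.4 -27 10.5 6.5 1" --pt "-2.6 -1.7 5.4 -25.5 12.5 7.5 1" --pt "0 0 0 0 0 0 1" --pt "0 0 0 0 0 0 1"

```text
time: 3.32
position: [0.4263, 0.2016, 0.2619]
eef_rot: [0.217, 0.686, 0.661, 0.211]
ft_force: [0.9, 0.7, 0.7]
opening: 0.0856
```

```bash
python3 - <<'E'
from h import *
s=r.state();print(s['time'],s['position'],s['joint_positions'].round(2)); print(togo(pw([0,-10,120]),toolR_plate()))
d=r.camera('wrist');cv2.imwrite('pics/w1.png',d['img'][:,:,::-1])
for n in ['plate','free_notch','stop','stop_grip']:
    print(n,[([round(float(x),1) for x in q['pixel']],round(q['p'],2)) for q in r.landmark_of('wrist',n)])
print('pred corners',proj(d,np.array([pw([0,105,0]),pw([0,-105,0]),pw([3,-45,0]),pw([3,-65,0]),pw([0,-55,0]),pw([0,0,0]),pw([0,0,24])])).round(1).tolist())
E
```

```text
3.3167 [0.4263473  0.20160412 0.26193158] [ 0.41 -0.18 -0.59  0.6  -0.25  1.94]
(array([ 0.22, -0.46,  0.32]), array([ 0.1, -0.5, -2. ]), array([ 0.1, -0.5, -2. ]))
plate []
free_notch [([319.2, 260.0], 0.94)]
stop [([312.2, 112.9], 0.66), ([314.7, 188.2], 0.55)]
stop_grip [([315.4, 191.9], 0.83)]
pred corners [[315.3, 26.6], [314.1, 317.4], [318.4, 248.3], [318.2, 272.3], [314.3, 260.4], [314.6, 190.0], [314.4, 199.7]]
```

View pics/w1.png

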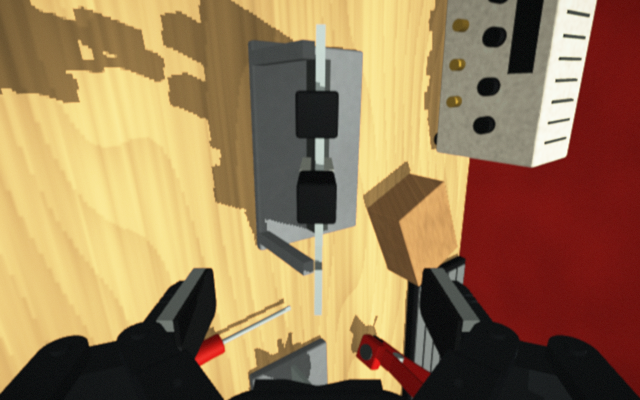

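```bash
python3 - <<'E'
import cv2
a=cv2.imread('pics/w1.png')
cv2.imwrite('pics/w1z.png',cv2.resize(a[15:165,265:375],None,fx=4,fy=4,interpolation=cv2.INTER_CUBIC))
cv2.imwrite('pics/w1y.png',cv2.resize(a[165:325,265:375],None,fx=3.7,fy=3.7,interpolation=cv2.INTER_CUBIC))
E
```

```text
(no output)
```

View pics/w1z.png

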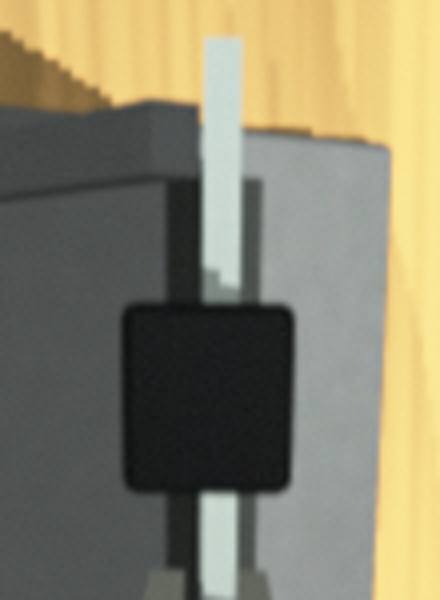

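View pics/w1y.png

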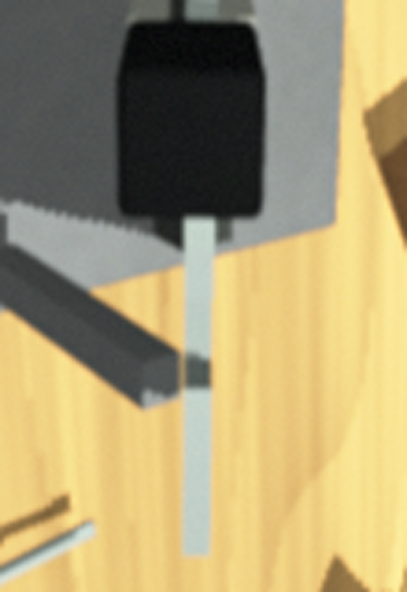

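```bash
python3 - <<'E'
from h import *
d=r.camera('wrist')
a=onz(d,(320.75,24.5),.165);b=onz(d,(318.4,314.5),.165);m=(a+b)/2
e=a-b;psi=-np.arctan2(e[0],e[1]);print(m,np.linalg.norm(e),np.degrees(psi))
import h
h.PO=m;h.PSI=psi
print(proj(d,np.array([pw([0,0,42]),pw([-12,-13,42]),pw([12,-13,42]),pw([-12,13,42]),pw([12,13,42]),pw([-12,68,42]),pw([12,42,42]),pw([3,-45,0]),pw([3,-65,0]),pw([0,-55,-14])])).round(1).tolist())
t=r.camera('top')
print('top pred',proj(t,np.array([pw([0,105,0]),pw([0,-105,0])])).round(1).tolist())
E
```

```text
[0.49838119 0.21153392 0.165     ] 0.21078920662798387 -2.4039306667531397
[[320.0, 205.0], [300.3, 225.2], [339.5, 225.4], [299.9, 183.9], [340.5, 184.2], [299.1, 85.8], [341.8, 134.4], [322.9, 245.3], [322.7, 269.2], [318.7, 249.6]]
top pred [[194.0, 238.6], [273.7, 241.5]]
```

```bash
sed -i 's/^PO=.*/PO=np.array([.4984,.2115,.165]); PSI=np.radians(-2.4)/' h.py; python3 - <<'E'
from h import *
print(togo(pw([-1,1,24]),toolR_plate()))
E
```

```text
(array([ 0.22, -0.44,  0.3 ]), array([11.6,  1.7, 96.7]), array([12.3,  2. , 96.6]))
```

Call:
move_arm --pt "0.2 -0.4 0.3 6 1 10 1" --pt "0 0 0 6 1 25 1" --pt "0 0 0 0 0 25 1" --pt "0 0 0 0 0 20 1" --pt "0 0 0 0 0 12 1" --pt "0 0 0 0 0 4.5 1" --pt "0 0 0 0 0 0 1" --pt "0 0 0 0 0 0 1" --grip_force 40

```text
time: 4.33
position: [0.4839, 0.2124, 0.1845]
eef_rot: [0.217, 0.689, 0.66, 0.208]
ft_force: [0.2, -0.3, -0.0]
opening: 0.0855
```

```bash
python3 - <<'E'
from h import *
s=r.state();print(s['time'],s['position'],s['ft_force'].round(1)); print(togo(pw([-1,1,24]),toolR_plate()))
d=r.camera('wrist');cv2.imwrite('pics/w2.png',d['img'][:,:,::-1])
E
```

```text
4.3333 [0.48389418 0.21244183 0.18447924] [ 0.2 -0.3 -0. ]
(array([ 0.03, -0.  , -0.06]), array([ 0.7, -0.3,  0.3]), array([ 0.7, -0.3,  0.3]))
```

View pics/w2.png

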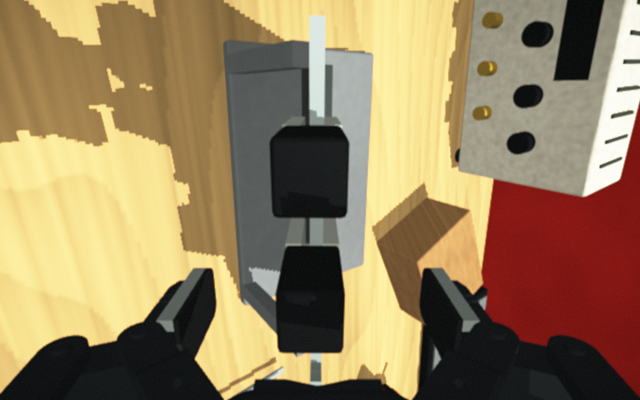

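Call:
move_arm --pt "0 0 0 0 0 0 0" --pt "0 0 0 0 0 0 0" --pt "0 0 0 0 0 0 0" --pt "0 0 0 0 0 0 0" --pt "0 0 0 0 0 0 0" --pt "0 0 0 0 0 0 0" --pt "0 0 0 0 0 0 0" --pt "0 0 0 0 0 0 0" --grip_force 40

```text
time: 5.05
position: [0.4838, 0.2122, 0.1842]
eef_rot: [0.217, 0.689, 0.66, 0.208]
ft_force: [-3.2, -0.3, 1.5]
opening: 0.0237
```

Call:
move_arm --pt "0 0 0 0 0 -4 0" --pt "0 0 0 0 0 -8 0" --pt "0 0 0 0 0 -8 0" --pt "0 0 0 0 0 -4 0" --pt "0 0 0 0 0 0 0" --pt "0 0 0 0 0 0 0"

```text
time: 5.55
position: [0.4701, 0.2129, 0.2045]
eef_rot: [0.217, 0.689, 0.66, 0.209]
ft_force: [0.5, -0.2, -2.0]
opening: 0.0236
```

```bash
python3 - <<'E'
from h import *
s=r.state();print(s['time'],s['ft_force'].round(1)); print((plateR().T@(s['position']-PO)*1000).round(1),togo(pw([-1,-55,48]),toolR_plate()))
d=r.camera('wrist');cv2.imwrite('pics/w3.png',d['img'][:,:,::-1])
E
```

```text
5.55 [ 0.5 -0.2 -2. ]
[-0.5  0.3 48.5] (array([ 0.1 , -0.03, -0.08]), array([-55.3,  -0.4,   0.5]), array([-55.3,  -0.5,   0.5]))
```

View pics/w3.png

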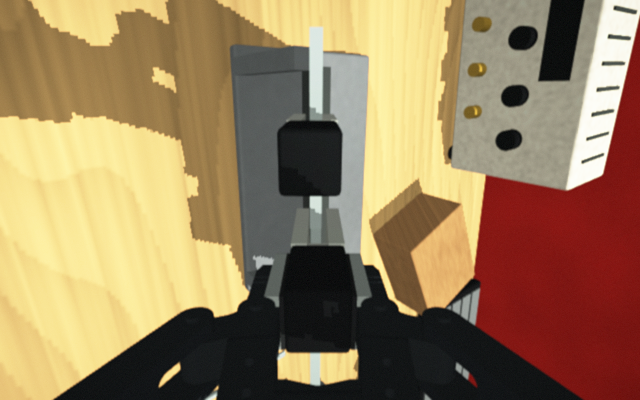

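Call:
move_arm --pt "0 0 0 -10 0 0 0" --pt "0 0 0 -18 0 0 0" --pt "0 0 0 -18 0 0 0" --pt "0 0 0 -10 0 0 0" --pt "0 0 0 0 0 0 0" --pt "0 0 0 0 0 0 0"

```text
time: 6.1
position: [0.4678, 0.156, 0.2037]
eef_rot: [0.217, 0.689, 0.659, 0.208]
ft_force: [-0.2, 0.4, -1.1]
opening: 0.0232
```

```bash
python3 - <<'E'
from h import *
s=r.state();print(s['time'],s['ft_force'].round(1)); print((plateR().T@(s['position']-PO)*1000).round(1))
d=r.camera('wrist');cv2.imwrite('pics/w4.png',d['img'][:,:,::-1])
print(proj(d,np.array([pw([0,105,0]),pw([3,10,0]),pw([3,-10,0]),pw([-3,10,0]),pw([-3,-10,0])])).round(1).tolist())
E
```

```text
6.1 [-0.2  0.4 -1.1]
[ -0.9 -56.8  47.9]
[[315.9, -140.6], [323.0, 111.6], [322.9, 154.0], [310.2, 111.7], [310.5, 154.0]]
```

View pics/w4.png

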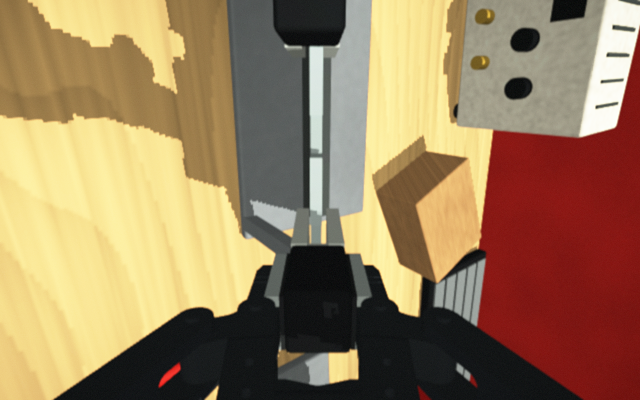

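Call:
move_arm --pt "0 0 0 1 0 5 0" --pt "0 0 0 0 0 7 0" --pt "0 0 0 0 0 5 0" --pt "0 0 0 0 0 3 0" --pt "0 0 0 0 0 2 0" --pt "0 0 0 0 0 1 0" --pt "0 0 0 0 0 0 0"

```text
time: 6.73
position: [0.4811, 0.1573, 0.1846]
eef_rot: [0.217, 0.689, 0.66, 0.208]
ft_force: [0.6, 0.8, -1.1]
opening: 0.0234
```

```bash
python3 - <<'E'
from h import *
s=r.state();print(s['time'],s['ft_force'].round(1)); print((plateR().T@(s['position']-PO)*1000).round(1), (plateR().T@s['ft_force']).round(1))
E
```

```text
6.7333 [ 0.6  0.8 -1.1]
[ -1.1 -54.9  24.7] [-0.1  0.8 -1.3]
```

Call:
move_arm --pt "0 0 0 0 0 0.8 0" --pt "0 0 0 0 0 0.8 0" --pt "0 0 0 0 0 0 0"

```text
time: 6.98
position: [0.4816, 0.1573, 0.1844]
eef_rot: [0.217, 0.689, 0.66, 0.209]
ft_force: [-9.1, 0.3, 8.5]
opening: 0.0235
```

```bash
python3 - <<'E'
from h import *
s=r.state();print(s['time'],s['ft_force'].round(1)); print((plateR().T@(s['position']-PO)*1000).round(1), (plateR().T@s['ft_force']).round(1))
d=r.camera('wrist');cv2.imwrite('pics/w5.png',d['img'][:,:,::-1])
E
```

```text
6.9833 [-9.1  0.3  8.5]
[ -0.8 -54.8  24.2] [-2.6 -0.1 12.2]
```

View pics/w5.png

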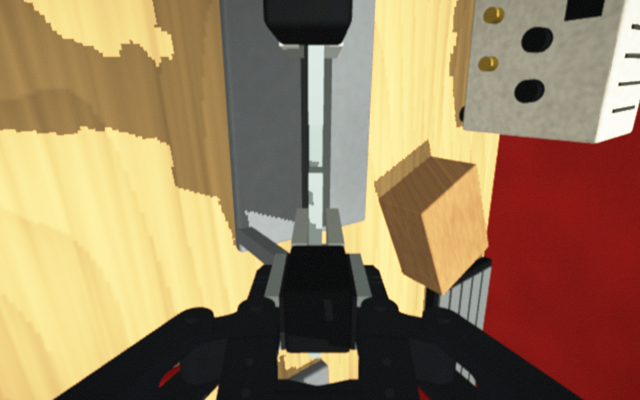

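Call:
move_arm --pt "0 0 0 0 0 0 0.6" --pt "0 0 0 0 0 0 1" --pt "0 0 0 0 0 0 1" --pt "0 0 0 0 0 0 1" --pt "0 0 0 0 0 0 1"

```text
time: 7.45
position: [0.4821, 0.1572, 0.1837]
eef_rot: [0.217, 0.689, 0.66, 0.209]
ft_force: [0.9, -1.0, -0.9]
opening: 0.0817
```

Call:
move_arm --pt "0 0 0 0 0 -10 1" --pt "0 0 0 0 0 -25 1" --pt "0 0 0 0 0 -30 1" --pt "0 0 0 0 0 -30 1" --pt "0 0 0 0 0 -20 1" --pt "0 0 0 0 0 0 1"

```text
time: 7.95
position: [0.4157, 0.1605, 0.2819]
eef_rot: [0.218, 0.688, 0.659, 0.211]
ft_force: [0.9, -0.1, 0.3]
opening: 0.0854
```

```bash
python3 - <<'E'
from h import *
s=r.state();print(s['time'],s['ft_force'].round(1),s['opening']); print((plateR().T@(s['position']-PO)*1000).round(1))
for c in ['wrist','side']:
    d=r.camera(c);cv2.imwrite(f'pics/{c}6.png',d['img'][:,:,::-1])
im=d['img'][130:220,225:335,::-1];cv2.imwrite('pics/side6z.png',cv2.resize(im,None,fx=6.5,fy=6.5,interpolation=cv2.INTER_CUBIC))
E
```

```text
7.95 [ 0.9 -0.1  0.3] 0.0854151185284802
[  1.1 -54.4 142. ]
```

View pics/wrist6.png

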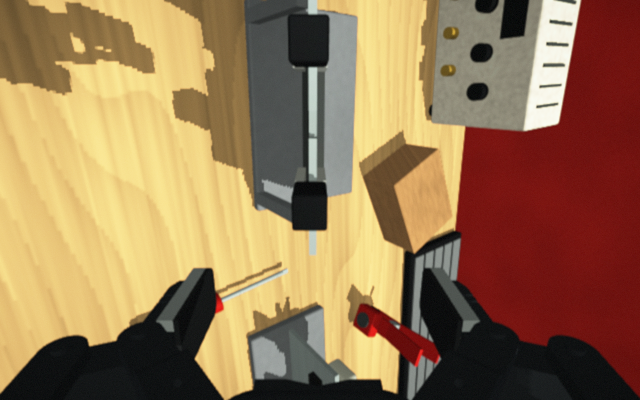

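View pics/side6z.png

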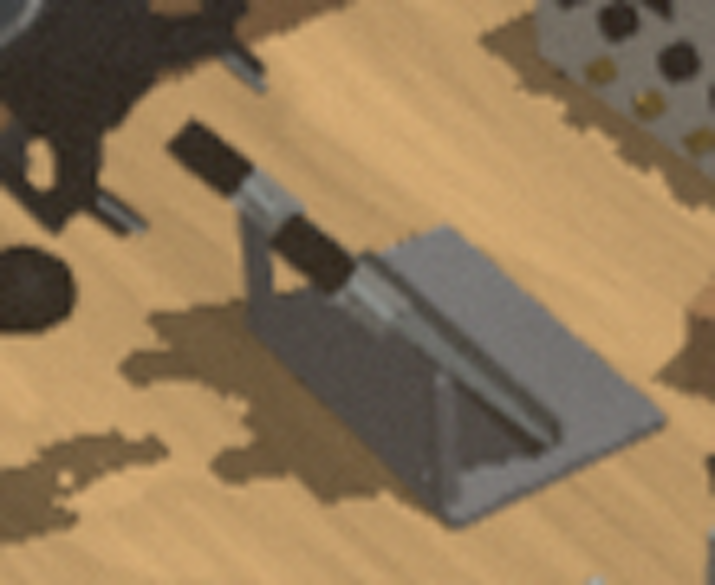

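```bash
cat >> h.py <<'E'
RV=np.array([[0,1,0],[1,0,0],[0,0,-1.]])
E
python3 - <<'E'
from h import *
rows([.547,-.13,.30],RV,9,1)
E
```

```text
[3.9, 0.1, -0.3, -31.6, 14.4, 7.1, 1]
[3.9, 0.1, -0.3, -31.7, 14.7, 6.1, 1]
[3.9, 0.1, -0.3, -31.7, 15.0, 5.1, 1]
[3.9, 0.1, -0.3, -31.8, 15.1, 4.0, 1]
[3.9, 0.1, -0.3, -31.9, 15.2, 2.9, 1]
[3.9, 0.1, -0.3, -32.0, 15.2, 1.8, 1]
[3.9, 0.1, -0.3, -32.0, 15.2, 0.8, 1]
[3.9, 0.1, -0.3, -32.1, 15.0, -0.3, 1]
[3.9, 0.1, -0.3, -32.2, 14.8, -1.4, 1]
```

Call:
move_arm --pt "3.9 0.1 -0.3 -31.5 14.5 7 1" --pt "3.9 0.1 -0.3 -31.5 14.5 6 1" --pt "3.9 0.1 -0.3 -31.5 15 5 1" --pt "3.9 0.1 -0.3 -32 15 4 1" --pt "3.9 0.1 -0.3 -32 15 3 1" --pt "3.9 0.1 -0.3 -32 15 2 1" --pt "3.9 0.1 -0.3 -32 15 1 1" --pt "3.9 0.1 -0.3 -32 15 0 1"

```text
time: 8.72
position: [0.5327, -0.0995, 0.2944]
eef_rot: [0.022, 0.707, 0.707, 0.023]
ft_force: [1.2, 1.0, 1.2]
opening: 0.0854
```

Call:
move_arm --pt "3.9 0.1 -0.3 -32 15 -1 1" --pt "0 0 0 0 0 0 1" --pt "0 0 0 0 0 0 1"

```text
time: 8.97
position: [0.5486, -0.1315, 0.2936]
eef_rot: [-0.004, 0.706, 0.708, -0.001]
ft_force: [-0.6, 0.1, 0.2]
opening: 0.0855
```

```bash
python3 - <<'E'
from h import *
s=r.state();print(s['time'],s['position'],s['joint_positions'].round(2)); print(togo([.547,-.13,.30],RV))
d=r.camera('wrist');cv2.imwrite('pics/w7.png',d['img'][:,:,::-1])
for n in ['rail','clip','clip_handles','clip_pod','clip_jaws']:
    print(n,[([round(float(x),1) for x in q['pixel']],round(q['p'],2)) for q in r.landmark_of('wrist',n)])
print(proj(d,np.array([[.547,-.089,.12],[.547,-.269,.12],[.547,-.1295,.133],[.547,-.1295,.183],[.547,-.1295,.206]])).round(1).tolist())
E
```

```text
8.9667 [ 0.54863657 -0.13153421  0.2935511 ] [-0.38  0.28  0.16  1.46  0.    1.18]
(array([-0.39, -0.23,  0.16]), array([ 1.6, -1.7, -6.4]), array([ 1.5, -1.6, -6.4]))
rail [([317.9, 195.1], 0.77)]
clip [([316.4, 188.9], 0.88), ([471.5, 178.1], 0.83), ([319.0, 284.6], 0.74)]
clip_handles [([316.3, 203.9], 0.83), ([492.6, 190.8], 0.62)]
clip_pod [([344.0, 175.7], 0.91), ([440.4, 162.3], 0.86)]
clip_jaws [([320.2, 171.7], 0.88)]
[[316.2, 133.7], [315.8, 318.9], [315.9, 184.8], [315.1, 202.8], [314.6, 213.6]]
```

View pics/w7.png

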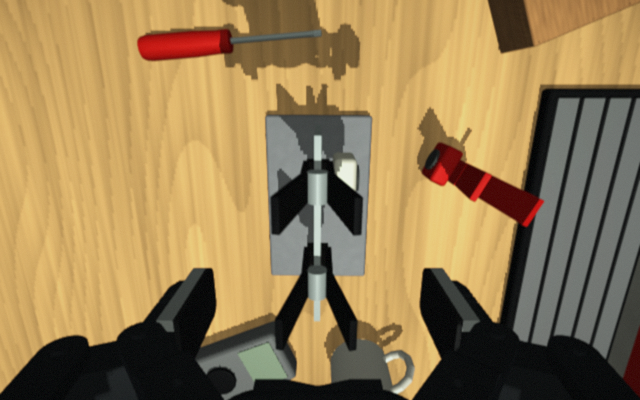

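```bash
python3 - <<'E'
import cv2
a=cv2.imread('pics/w7.png')
cv2.imwrite('pics/w7z.png',cv2.resize(a[120:245,255:380],None,fx=4.8,fy=4.8,interpolation=cv2.INTER_CUBIC))
cv2.imwrite('pics/w7y.png',cv2.resize(a[235:360,255:380],None,fx=4.8,fy=4.8,interpolation=cv2.INTER_CUBIC))
E
```

```text
(no output)
```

View pics/w7z.png

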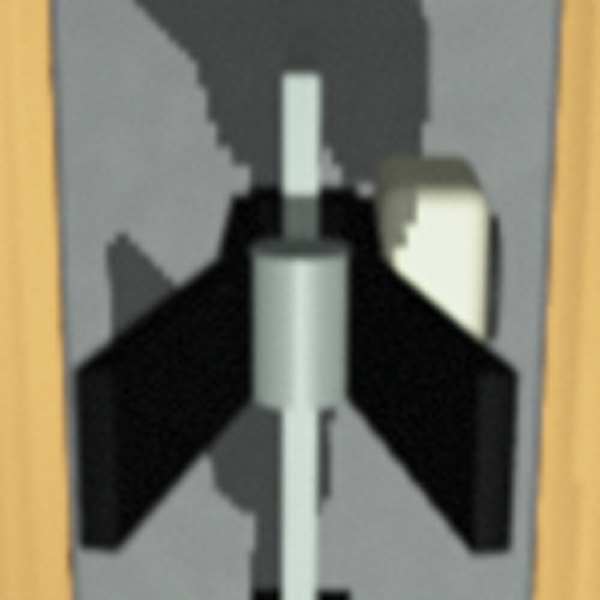

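View pics/w7y.png

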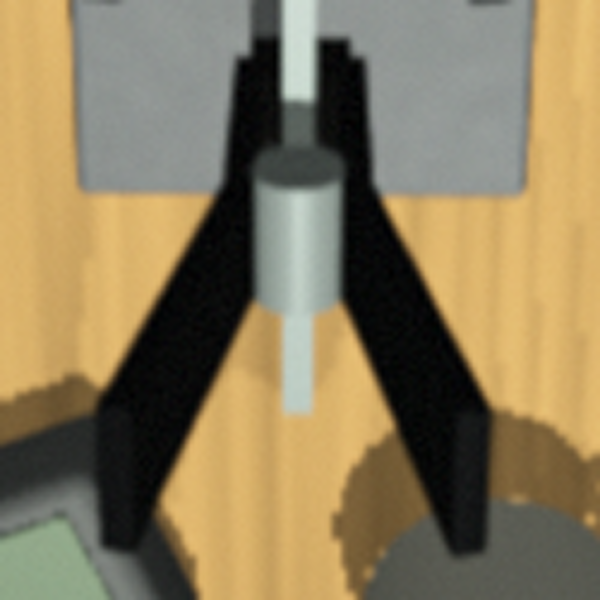

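```bash
python3 - <<'E'
from h import *
d=r.camera('wrist')
a=onz(d,(317.9,135.2),.12);b=onz(d,(316.9,321),.12);print('rail',a,b,(a+b)/2,np.linalg.norm(a-b))
print('barrel',onz(d,(317.8,189.4),.142)); 
for p in [(78,365),(78,550),(517,372),(512,550)]: print('handle',onz(d,(255+p[0]/4.8,120+p[1]/4.8),.206).round(4))
print('pod top right', onz(d,(255+487/4.8,120+205/4.8),.133-.014),onz(d,(255+390/4.8,120+165/4.8),.133-.014))
print(r.state()['position'])
E
```

```text
rail [ 0.54720389 -0.08784941  0.12      ] [ 0.54767407 -0.27281316  0.12      ] [ 0.54743898 -0.18033129  0.12      ] 0.18496434840672585
barrel [ 0.54740972 -0.12944203  0.142     ]
handle [ 0.5174 -0.1164  0.206 ]
handle [ 0.5165 -0.1431  0.206 ]
handle [ 0.576 -0.117  0.206]
handle [ 0.5765 -0.1427  0.206 ]
pod top right [ 0.58099867 -0.11142306  0.119     ] [ 0.56321375 -0.10425528  0.119     ]
[ 0.54623573 -0.12803255  0.29930633]
```

```bash
python3 - <<'E'
from h import *
print(r.state()['position'])
d=r.camera('wrist')
np.savez('w8.npz',**d)
cv2.imwrite('pics/w8z.png',cv2.resize(d['img'][120:245,255:380,::-1],None,fx=4.8,fy=4.8,interpolation=cv2.INTER_CUBIC))
print(r.state()['position'],r.state()['time'])
E
```

```text
[ 0.54623573 -0.12803255  0.29930633]
[ 0.54634407 -0.12814071  0.29931694] 9.3667
```

View pics/w8z.png

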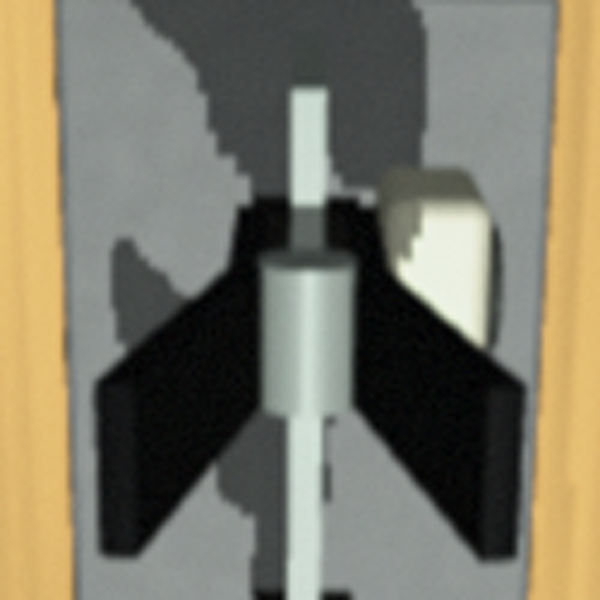

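```bash
python3 - <<'E'
from h import *
d=dict(np.load('w8.npz'))
a=onz(d,(319.4,138.3),.12);b=onz(d,(318.3,245),.12);print('rail',a,b,a+(b-a)/np.linalg.norm(b-a)*.09)
print('barrel',onz(d,(319.1,191.1),.142)); 
for p in [(97,382),(97,557),(525,385),(517,560)]: print('handle',onz(d,(255+p[0]/4.8,120+p[1]/4.8),.206).round(4))
print(togo([.5475,-.1295,.183],RV))
E
```

```text
rail [ 0.54859997 -0.09054383  0.12      ] [ 0.54848764 -0.18954459  0.12      ] [ 0.54849785 -0.18054377  0.12      ]
barrel [ 0.54859034 -0.13100487  0.142     ]
handle [ 0.5199 -0.1189  0.206 ]
handle [ 0.5192 -0.1443  0.206 ]
handle [ 0.5773 -0.1189  0.206 ]
handle [ 0.5774 -0.1443  0.206 ]
(array([ 0.08, -0.04,  0.39]), array([ -1.5,   1. , 116.3]), array([ -1.4,   1.2, 116.3]))
```

Call:
move_arm --pt "0 0 0.4 -1.5 1 15 1" --pt "0 0 0 -1.7 1.2 28 1" --pt "0 0 0 0 0 30 1" --pt "0 0 0 0 0 25 1" --pt "0 0 0 0 0 14 1" --pt "0 0 0 0 0 4 1" --pt "0 0 0 0 0 0 1" --pt "0 0 0 0 0 0 1" --grip_force 45

```text
time: 10.03
position: [0.5493, -0.1319, 0.1836]
eef_rot: [0.0, 0.707, 0.707, 0.001]
ft_force: [-0.4, 0.3, 0.7]
opening: 0.0856
```

```bash
python3 - <<'E'
from h import *
print(r.state()['position'],r.state()['ft_force'],togo([.5485,-.1313,.183],RV))
d=r.camera('wrist');cv2.imwrite('pics/w9.png',d['img'][:,:,::-1])
E
```

```text
[ 0.54933313 -0.13193437  0.18359819] [-0.4286329   0.33815355  0.65354068] (array([ 0.07, -0.04, -0.05]), array([ 0.6, -0.8,  0.6]), array([ 0.6, -0.8,  0.6]))
```

View pics/w9.png

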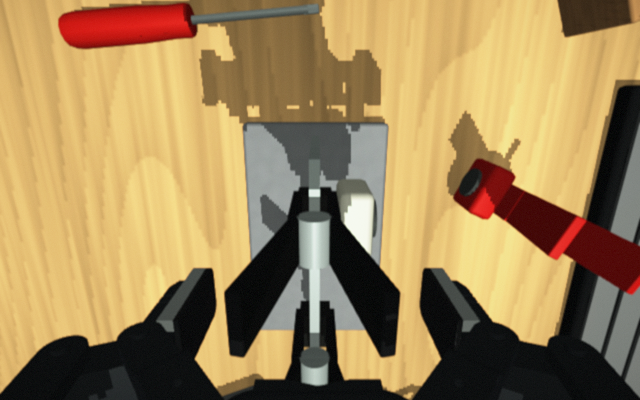

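Call:
move_arm --pt "0 0 0 0.5 -1.2 0.5 1" --pt "0 0 0 0 0 0 0" --pt "0 0 0 0 0 0 0" --pt "0 0 0 0 0 0 0" --pt "0 0 0 0 0 0 0" --pt "0 0 0 0 0 0 0" --pt "0 0 0 0 0 0 0" --pt "0 0 0 0 0 0 0" --grip_force 45

```text
time: 10.75
position: [0.548, -0.1318, 0.1832]
eef_rot: [0.0, 0.708, 0.707, 0.0]
ft_force: [-3.1, -0.5, 10.2]
opening: 0.0241
```

Call:
move_arm --pt "0 0 0 0 0 0 0" --pt "0 0 0 0 0 0 0" --pt "0 0 0 0 0 0 0"

```text
time: 11.0
position: [0.548, -0.1319, 0.1832]
eef_rot: [0.0, 0.708, 0.707, 0.0]
ft_force: [-3.4, 0.4, 11.2]
opening: 0.0245
```

```bash
python3 - <<'E'
from h import *
print(r.state()['position'],r.state()['ft_force'],r.state()['opening'])
d=r.camera('wrist');cv2.imwrite('pics/w10.png',d['img'][:,:,::-1])
d=r.camera('side');cv2.imwrite('pics/s10.png',cv2.resize(d['img'][160:280,290:410,::-1],None,fx=5,fy=5,interpolation=cv2.INTER_CUBIC))
E
```

```text
[ 0.54802678 -0.13186148  0.18323634] [-3.41559596  0.38954525 11.18503483] 0.024482905793282966
```

View pics/w10.png

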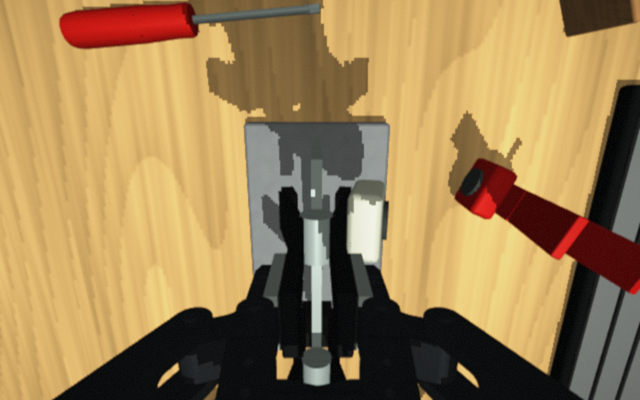

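View pics/s10.png

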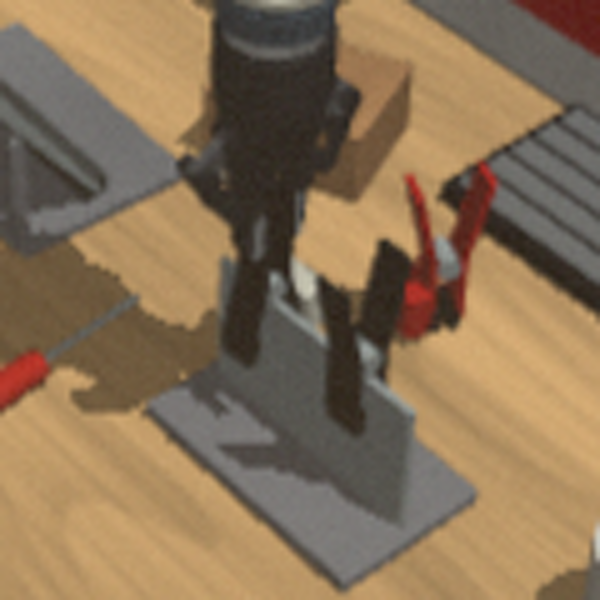

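Call:
move_arm --pt "0 0 0 0 0 -5 0" --pt "0 0 0 0 0 -12 0" --pt "0 0 0 0 0 -20 0" --pt "0 0 0 0 0 -25 0" --pt "0 0 0 0 0 -25 0" --pt "0 0 0 0 0 -18 0" --pt "0 0 0 0 0 -8 0" --pt "0 0 0 0 0 0 0"

```text
time: 11.77
position: [0.5484, -0.1319, 0.2963]
eef_rot: [0.001, 0.708, 0.707, 0.001]
ft_force: [-0.4, 0.1, -1.4]
opening: 0.0242
```

```bash
python3 - <<'E'
from h import *
s=r.state();print(s['time'],s['position'],s['ft_force'].round(1),s['opening'])
for c in ['wrist','top']:
    d=r.camera(c);cv2.imwrite(f'pics/{c}11.png',d['img'][:,:,::-1])
    for n in ['clip','clip_pod','clip_jaws']: print(n,[([round(float(x),1) for x in q['pixel']],round(q['p'],2)) for q in r.landmark_of(c,n)])
d=r.camera('side');cv2.imwrite('pics/s11.png',cv2.resize(d['img'][130:270,280:420,::-1],None,fx=4.2,fy=4.2,interpolation=cv2.INTER_CUBIC))
rows(pw([0,0,190]),toolR_plate(),12,0)
E
```

```text
11.7667 [ 0.54837919 -0.13187789  0.29632324] [-0.4  0.1 -1.4] 0.02416121926670891
clip [([315.1, 279.0], 0.9), ([315.4, 236.1], 0.88), ([314.0, 194.9], 0.53)]
clip_pod [([364.3, 216.6], 0.84), ([437.5, 159.7], 0.63)]
clip_jaws [([446.3, 169.2], 0.87), ([334.3, 208.7], 0.84)]
clip [([359.5, 167.1], 0.7), ([367.7, 224.4], 0.61)]
clip_pod [([353.0, 177.9], 0.78), ([365.0, 209.2], 0.62), ([365.0, 217.5], 0.36), ([253.6, 242.4], 0.28)]
clip_jaws [([360.3, 219.8], 0.71), ([354.1, 171.2], 0.62), ([213.2, 238.8], 0.49)]
[-2.9, -0.1, 0.2, 29.0, -13.2, -2.1, 0]
[-2.9, -0.1, 0.2, 28.9, -13.2, -2.8, 0]
[-2.9, -0.1, 0.2, 28.9, -13.1, -3.5, 0]
[-2.9, -0.1, 0.2, 28.8, -13.0, -4.2, 0]
[-2.9, -0.1, 0.2, 28.8, -12.9, -4.9, 0]
[-2.9, -0.1, 0.2, 28.7, -12.7, -5.6, 0]
[-2.9, -0.1, 0.2, 28.7, -12.5, -6.3, 0]
[-2.9, -0.1, 0.2, 28.6, -12.2, -7.0, 0]
[-2.9, -0.1, 0.2, 28.6, -12.0, -7.6, 0]
[-2.9, -0.1, 0.2, 28.5, -11.7, -8.3, 0]
[-2.9, -0.1, 0.2, 28.5, -11.3, -8.9, 0]
[-2.9, -0.1, 0.2, 28.4, -10.9, -9.5, 0]
```

View pics/wrist11.png

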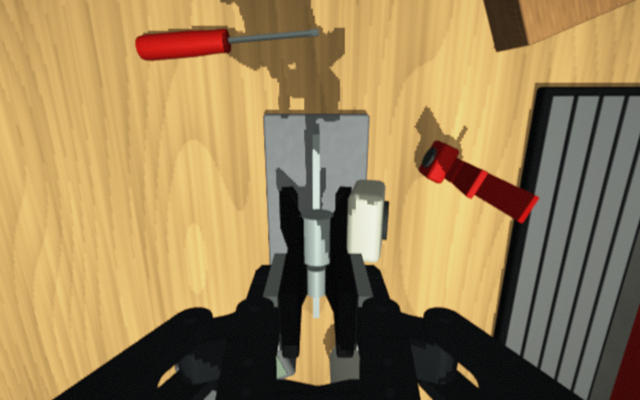

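View pics/s11.png

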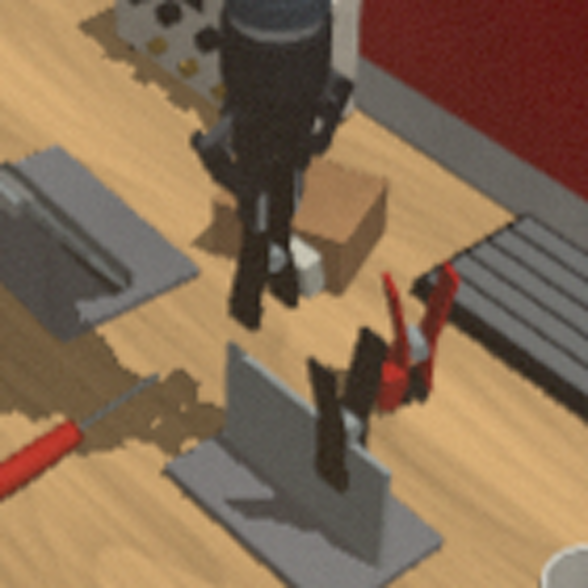

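Call:
move_arm --pt "-2.9 -0.1 0.2 29 -13 -2 0" --pt "-2.9 -0.1 0.2 29 -13 -3 0" --pt "-2.9 -0.1 0.2 29 -13 -3.5 0" --pt "-2.9 -0.1 0.2 29 -13 -4 0" --pt "-2.9 -0.1 0.2 29 -13 -5 0" --pt "-2.9 -0.1 0.2 28.5 -12.5 -5.5 0" --pt "-2.9 -0.1 0.2 28.5 -12.5 -6.5 0" --pt "-2.9 -0.1 0.2 28.5 -12 -7 0"

```text
time: 12.88
position: [0.4423, 0.1013, 0.3122]
eef_rot: [0.147, 0.703, 0.682, 0.139]
ft_force: [0.5, 1.2, -1.3]
opening: 0.0243
```

Call:
move_arm --pt "-2.9 -0.1 0.2 28.5 -12 -7.5 0" --pt "-2.9 -0.1 0.2 28.5 -11.5 -8.5 0" --pt "-2.9 -0.1 0.2 28.5 -11.5 -9 0" --pt "-2.9 -0.1 0.2 28.5 -11 -9.5 0" --pt "0 0 0 0 0 0 0" --pt "0 0 0 0 0 0 0" --pt "0 0 0 0 0 0 0" --pt "0 0 0 0 0 0 0"

```text
time: 13.55
position: [0.3916, 0.2155, 0.3204]
eef_rot: [0.218, 0.69, 0.659, 0.204]
ft_force: [0.4, 0.7, -0.8]
opening: 0.0242
```

```bash
python3 - <<'E'
from h import *
s=r.state();print(s['time'],s['position'],s['ft_force'].round(1),s['opening']);print((plateR().T@(s['position']-PO)*1000).round(1),togo(pw([0,0,190]),toolR_plate()))
d=r.camera('wrist');cv2.imwrite('pics/w12.png',d['img'][:,:,::-1]); np.savez('w12.npz',pos=s['position'],q=s['eef_rot'],**d)
cv2.imwrite('pics/w12z.png',cv2.resize(d['img'][0:150,240:400,::-1],None,fx=4,fy=4,interpolation=cv2.INTER_CUBIC))
cv2.imwrite('pics/w12y.png',cv2.resize(d['img'][150:300,240:400,::-1],None,fx=4,fy=4,interpolation=cv2.INTER_CUBIC))
Rt=q2R(s['eef_rot'])
def tp(p): return s['position']+Rt.apply(np.array(p)/1000)
for L in (50,54,58): print(L,proj(d,np.array([tp([13,0,L]),tp([13,0,L-9]),tp([-13,0,L-9]),tp([0,9,L]),tp([0,-9,L])])).round(1).tolist())
print('edge',proj(d,np.array([pw([0,105,0]),pw([0,68,0]),pw([0,-55,42])])).round(1).tolist())
E
```

```text
13.55 [0.39155463 0.21547959 0.32041348] [ 0.4  0.7 -0.8] 0.02423805790659237
[  1.6  -0.5 188.6] (array([-0.25,  0.52, -0.11]), array([ 0.5, -1.6, -1.4]), array([ 0.5, -1.6, -1.4]))
50 [[315.2, 217.7], [315.1, 223.9], [315.2, 270.7], [332.1, 240.7], [298.4, 240.7]]
54 [[315.3, 215.2], [315.2, 221.1], [315.2, 267.0], [331.8, 237.7], [298.8, 237.7]]
58 [[315.3, 212.7], [315.2, 218.4], [315.3, 263.5], [331.6, 234.8], [299.1, 234.8]]
edge [[315.0, 50.6], [315.2, 98.1], [315.1, 252.2]]
```

View pics/w12.png

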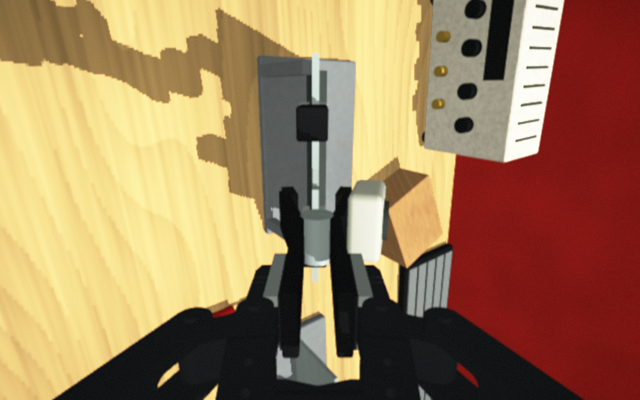

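View pics/w12y.png

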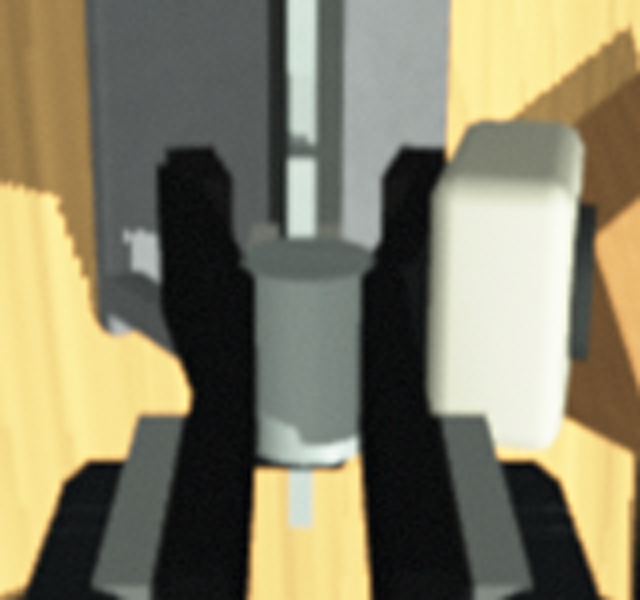

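View pics/w12z.png

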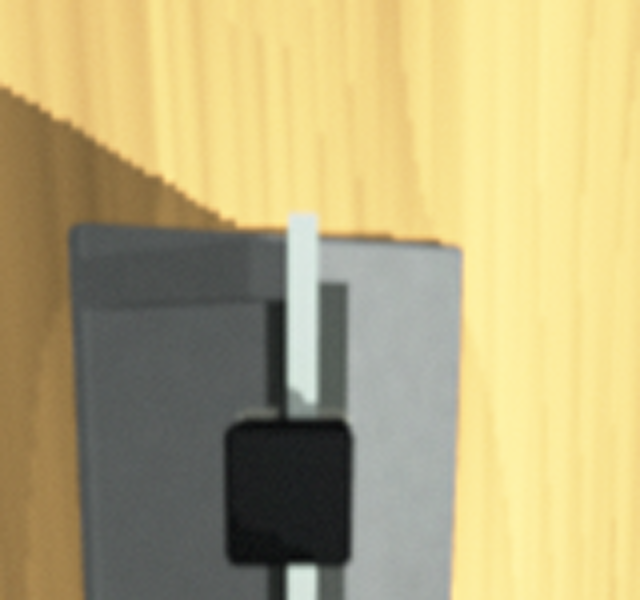

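```bash
python3 - <<'E'
from h import *
d=dict(np.load('w12.npz'))
print(proj(d,np.array([pw([0,105,0]),pw([0,-105,0]),pw([0,10,0]),pw([0,-10,0]),pw([0,-10,-14]),pw([0,68,42]),pw([0,42,42])])).round(1).tolist())
e=onz(d,(315.6,53.3),.165); print((plateR().T@(e-PO)*1000).round(1))
e=onz(d,(315.4,281.5),.165); print((plateR().T@(e-PO)*1000).round(1))
e=onz(d,(315.4,187.5),.165); print((plateR().T@(e-PO)*1000).round(1))
E
```

```text
[[315.0, 50.6], [315.7, 279.0], [315.4, 165.6], [315.4, 187.1], [315.6, 183.2], [314.5, 99.8], [314.7, 135.6]]
[  0.5 103.   -0.3]
[  -0.3 -107.7    0.2]
[ -0.  -10.4   0. ]
```

```bash
python3 - <<'E'
from h import *
s=r.state()
d=r.camera('wrist'); np.savez('w13.npz',pos=s['position'],q=s['eef_rot'],**d); print(s['time'],s['position'])
cv2.imwrite('pics/w13z.png',cv2.resize(d['img'][40:100,290:340,::-1],None,fx=10,fy=10,interpolation=cv2.INTER_CUBIC))
cv2.imwrite('pics/w13y.png',cv2.resize(d['img'][150:290,260:380,::-1],None,fx=4.2,fy=4.2,interpolation=cv2.INTER_CUBIC))
E
```

```text
13.6 [0.39182017 0.21516077 0.32043369]
```

View pics/w13z.png

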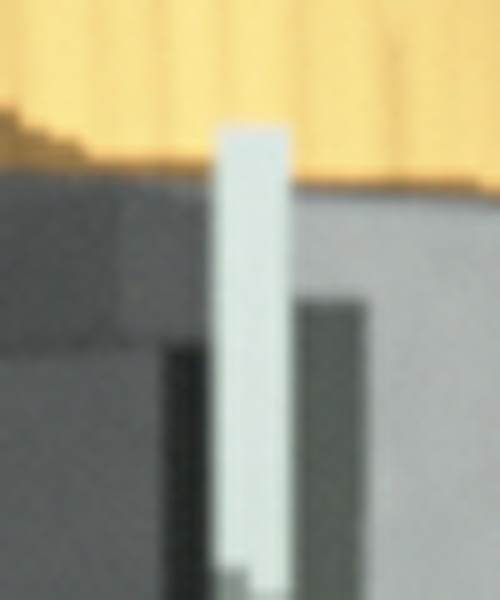

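View pics/w13y.png

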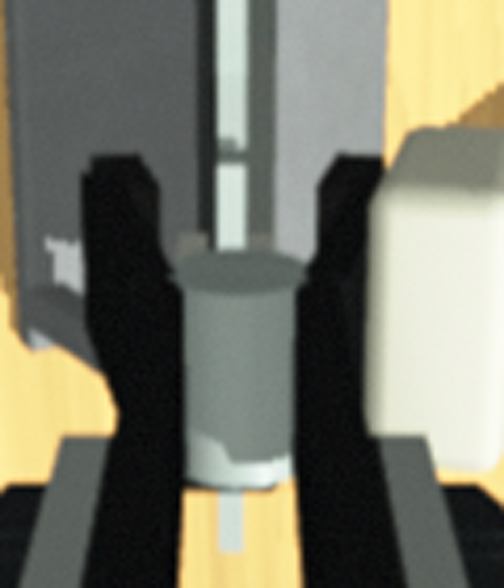

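```bash
python3 - <<'E'
from h import *
d=dict(np.load('w13.npz'))
P=[]
for p in [(315.2,52.8),(315.0,281.4),(315.2,188.8)]:
    e=onz(d,p,.165); P.append(e); print((plateR().T@(e-PO)*1000).round(1))
m=(P[0]+P[1])/2; print(m,np.linalg.norm(P[0]-P[1]), np.degrees(-np.arctan2(*(P[0]-P[1])[:2])))
Rt=q2R(d['q']); 
from scipy.optimize import least_squares
def f(v):
    tp=lambda p: d['pos']+Rt.apply(np.array(p)/1000)
    q=proj(d,np.array([tp([13+v[1],v[0],v[2]]),tp([-13+v[1],v[0],v[2]-9])]))
    return [q[0,0]-(260+239/4.2),q[0,1]-(150+272/4.2),q[1,1]-(150+488/4.2)]
print('pivot in tool: y,x,L',least_squares(f,[0,0,54]).x.round(2))
E
```

```text
[  0.4 102.9  -0.3]
[  -0.6 -107.8    0.4]
[ -0. -12.   0.]
[0.4981977  0.20902677 0.165     ] 0.21073069611532336 -2.7479963353295
pivot in tool: y,x,L [ 0.83 -0.34 55.57]
```

```bash
sed -i 's/^PO=.*/PO=np.array([.4982,.2090,.165]); PSI=np.radians(-2.6)/' h.py; python3 - <<'E'
from h import *
s=r.state();print(s['position']);print(togo(pw([-0.8,0.3,84]),toolR_plate()))
E
```

```text
[0.39190578 0.21501625 0.3204438 ]
(array([-0.24,  0.45, -0.02]), array([-1.000e-01, -2.300e+00,  1.044e+02]), array([ -0.9,  -2.8, 104.4]))
```

Call:
move_arm --pt "-0.2 0.4 0 -0.9 -2.8 0 0" --pt "0 0 0 0 0 10 0" --pt "0 0 0 0 0 22 0" --pt "0 0 0 0 0 28 0" --pt "0 0 0 0 0 24 0" --pt "0 0 0 0 0 14 0" --pt "0 0 0 0 0 6 0" --pt "0 0 0 0 0 0 0"

```text
time: 14.32
position: [0.4485, 0.2118, 0.2323]
eef_rot: [0.217, 0.69, 0.659, 0.206]
ft_force: [-0.6, -0.4, -1.1]
opening: 0.0243
```

Call:
move_arm --pt "0 0 0 0 0 0 0" --pt "0 0 0 0 0 0 0" --pt "0 0 0 0 0 0 0"

```text
time: 14.57
position: [0.4482, 0.2132, 0.2349]
eef_rot: [0.217, 0.689, 0.66, 0.209]
ft_force: [-0.2, -0.5, -1.7]
opening: 0.0244
```

```bash
python3 - <<'E'
from h import *
s=r.state();print(s['time'],s['position'],s['ft_force'].round(1),s['opening']);print((plateR().T@(s['position']-PO)*1000).round(1),togo(pw([-0.8,0.3,84]),toolR_plate()))
d=r.camera('wrist');cv2.imwrite('pics/w14.png',d['img'][:,:,::-1]); np.savez('w14.npz',pos=s['position'],q=s['eef_rot'],**d)
cv2.imwrite('pics/w14y.png',cv2.resize(d['img'][100:290,240:400,::-1],None,fx=3.1,fy=3.1,interpolation=cv2.INTER_CUBIC))
print('edge',proj(d,np.array([pw([0,105,0]),pw([0,10,0]),pw([0,-10,0])])).round(1).tolist())
d=r.camera('side')
cv2.imwrite('pics/s14.png',cv2.resize(d['img'][120:220,225:335,::-1],None,fx=6,fy=6,interpolation=cv2.INTER_CUBIC))
E
```

```text
14.5667 [0.44818699 0.21317257 0.23485597] [-0.2 -0.5 -1.7] 0.024443467703308724
[-1.   1.9 86. ] (array([ 0.08, -0.11,  0.11]), array([-1.6,  0.2,  2. ]), array([-1.6,  0.2,  2. ]))
edge [[317.5, 39.0], [317.1, 205.6], [317.0, 235.3]]
```

View pics/w14.png

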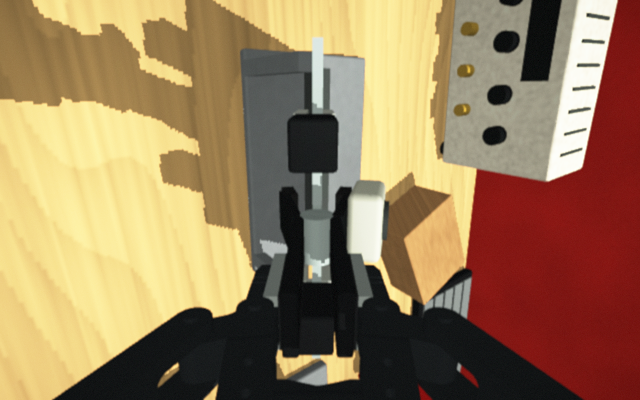

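View pics/w14y.png

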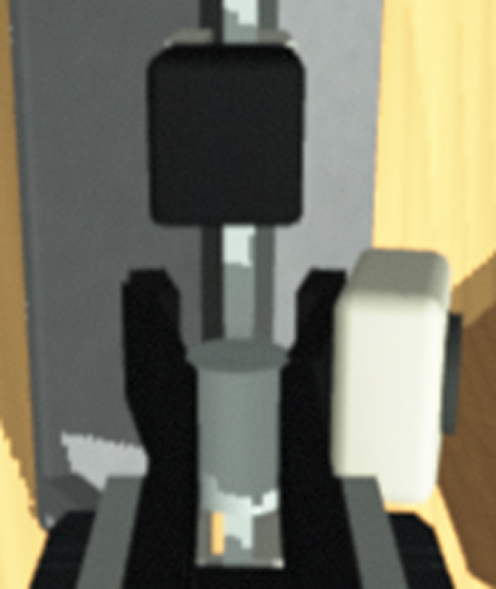

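View pics/s14.png

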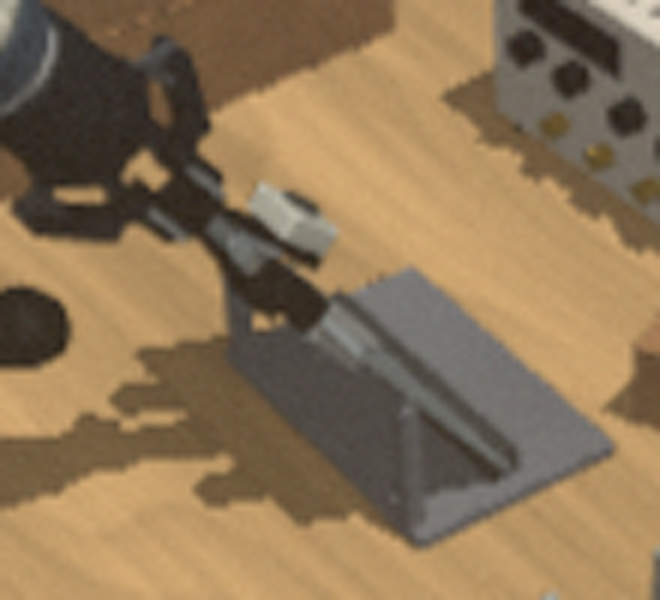

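```bash
python3 - <<'E'
from h import *
s=r.state();print(s['time'],(plateR().T@(s['position']-PO)*1000).round(1),togo(pw([-0.8,0.3,70]),toolR_plate()))
d=r.camera('wrist')
cv2.imwrite('pics/w15y.png',cv2.resize(d['img'][25:85,290:345,::-1],None,fx=9,fy=9,interpolation=cv2.INTER_CUBIC))
print('edge',proj(d,np.array([pw([0,105,0]),pw([0,10,0]),pw([0,-10,0])])).round(1).tolist())
E
```

```text
14.6667 [-1.2  2.  85.9] (array([ 0.06, -0.12,  0.13]), array([-1.8,  0.4, 15.9]), array([-1.7,  0.4, 15.9]))
edge [[318.1, 39.2], [317.5, 205.8], [317.4, 235.6]]
```

View pics/w15y.png

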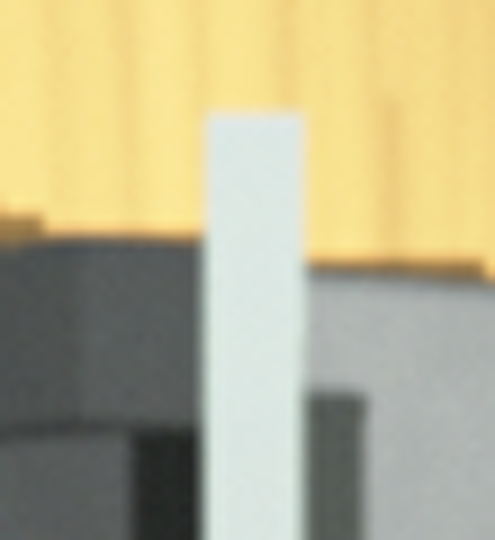

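Call:
move_arm --pt "0 0 0 -1.3 0.3 4 0" --pt "0 0 0 0 0 6 0" --pt "0 0 0 0 0 4 0" --pt "0 0 0 0 0 2 0" --pt "0 0 0 0 0 1 0" --pt "0 0 0 0 0 0 0" --pt "0 0 0 0 0 0 0"

```text
time: 15.3
position: [0.4581, 0.2114, 0.2198]
eef_rot: [0.217, 0.689, 0.66, 0.208]
ft_force: [-0.8, -0.0, -1.4]
opening: 0.0244
```

```bash
python3 - <<'E'
from h import *
s=r.state();print(s['time'],(plateR().T@(s['position']-PO)*1000).round(1),(plateR().T@s['ft_force']).round(1),togo(pw([-0.8,0.6,64]),toolR_plate()))
E
```

```text
15.3 [-1.4  0.5 67.9] [-1.4 -0.1 -0.7] (array([-0.03, -0.07,  0.13]), array([0.1, 0.6, 3.9]), array([0.1, 0.6, 3.9]))
```

Call:
move_arm --pt "0 0 0 0 0.4 1.5 0" --pt "0 0 0 0 0 1.5 0" --pt "0 0 0 0 0 0.7 0" --pt "0 0 0 0 0 0 0"

```text
time: 15.63
position: [0.4606, 0.2113, 0.2172]
eef_rot: [0.217, 0.689, 0.66, 0.208]
ft_force: [-0.9, -0.5, 0.4]
opening: 0.0242
```

```bash
python3 - <<'E'
from h import *
s=r.state();print(s['time'],(plateR().T@(s['position']-PO)*1000).round(1),(plateR().T@s['ft_force']).round(1))
E
```

```text
15.6333 [-0.9  0.6 64.4] [-0.5 -0.5  0.8]
```

Call:
move_arm --pt "0 0 0 0 0 0.8 0" --pt "0 0 0 0 0 0.8 0" --pt "0 0 0 0 0 0 0"

```text
time: 15.88
position: [0.4611, 0.2113, 0.2169]
eef_rot: [0.217, 0.688, 0.66, 0.208]
ft_force: [-15.0, -1.1, 12.9]
opening: 0.0243
```

```bash
python3 - <<'E'
from h import *
s=r.state();print(s['time'],(plateR().T@(s['position']-PO)*1000).round(1),(plateR().T@s['ft_force']).round(1))
E
```

```text
15.8833 [-0.7  0.6 63.8] [-4.9 -1.8 19.1]
```

Call:
move_arm --pt "0 0 0 0 0 0.3 0.34" --pt "0 0 0 0 0 0.4 0.4" --pt "0 0 0 0 0 0.5 0.46"

```text
time: 16.13
position: [0.4622, 0.2112, 0.2148]
eef_rot: [0.217, 0.689, 0.66, 0.208]
ft_force: [-0.1, 0.6, -1.7]
opening: 0.0391
```

```bash
python3 - <<'E'
from h import *
s=r.state();print(s['time'],(plateR().T@(s['position']-PO)*1000).round(1),(plateR().T@s['ft_force']).round(1),s['opening'])
E
```

```text
16.1333 [-1.   0.6 61.5] [-1.   0.6 -1.3] 0.03911041762492127
```

Call:
move_arm --pt "0 0 0 0 0 0.8 0.46" --pt "0 0 0 0 0 0.6 0.5"

```text
time: 16.3
position: [0.4631, 0.2111, 0.2136]
eef_rot: [0.217, 0.689, 0.66, 0.208]
ft_force: [-1.4, 0.4, 1.3]
opening: 0.0428
```

```bash
python3 - <<'E'
from h import *
s=r.state();print(s['time'],(plateR().T@(s['position']-PO)*1000).round(1),(plateR().T@s['ft_force']).round(1),s['opening'])
d=r.camera('wrist');cv2.imwrite('pics/w16.png',d['img'][:,:,::-1])
E
```

```text
16.3 [-1.   0.5 60. ] [-0.4  0.3  1.9] 0.042849722785302705
```

View pics/w16.png

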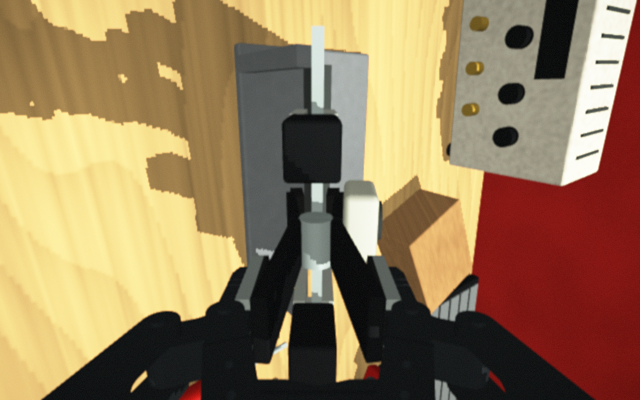

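Call:
move_arm --pt "0 0 0 0 0 0.8 0.54" --pt "0 0 0 0 0 0.6 0.58" --pt "0 0 0 0 0 0.3 0.62" --pt "0 0 0 0 0 0 0.62"

```text
time: 16.68
position: [0.464, 0.2111, 0.2121]
eef_rot: [0.217, 0.689, 0.66, 0.208]
ft_force: [0.3, 0.4, -1.1]
opening: 0.0531
```

```bash
python3 - <<'E'
from h import *
s=r.state();print(s['time'],(plateR().T@(s['position']-PO)*1000).round(1),(plateR().T@s['ft_force']).round(1),s['opening'])
d=r.camera('wrist');cv2.imwrite('pics/w17.png',d['img'][:,:,::-1]);np.savez('w17.npz',pos=s['position'],q=s['eef_rot'],**d)
d=r.camera('side')
cv2.imwrite('pics/s17.png',cv2.resize(d['img'][120:220,225:335,::-1],None,fx=6,fy=6,interpolation=cv2.INTER_CUBIC))
E
```

```text
16.6833 [-1.   0.5 58.3] [-0.4  0.4 -1.1] 0.053096036643436956
```

View pics/w17.png

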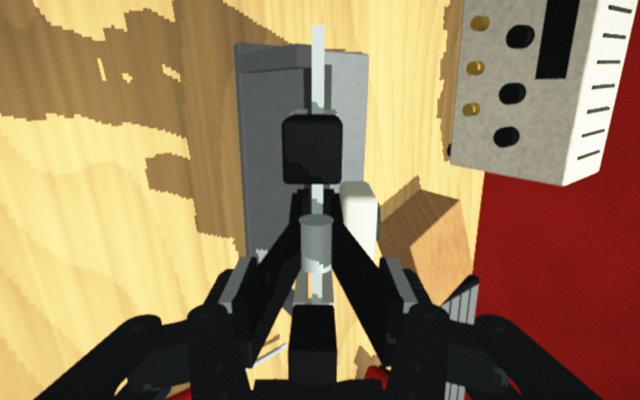

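View pics/s17.png

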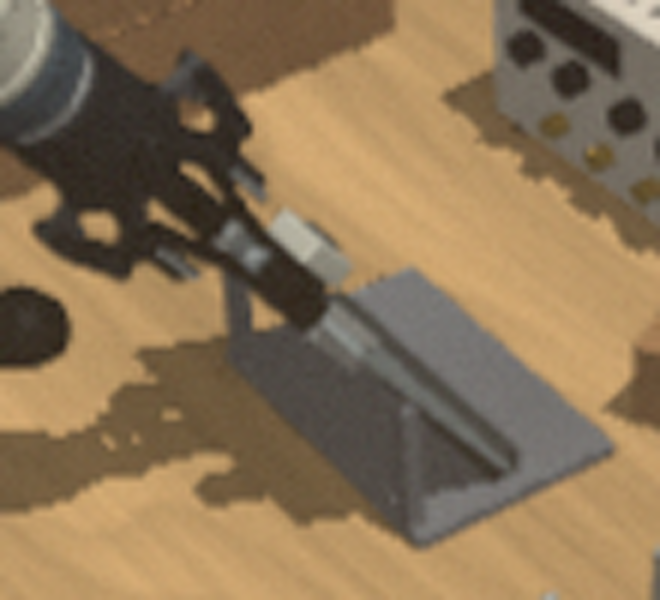

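Call:
move_arm --pt "0 0 0 0 0 0 1" --pt "0 0 0 0 0 0 1" --pt "0 0 0 0 0 0 1" --pt "0 0 0 0 0 -8 1" --pt "0 0 0 0 0 -20 1" --pt "0 0 0 0 0 -30 1" --pt "0 0 0 0 0 -30 1" --pt "0 0 0 0 0 -12 1"

```text
time: 17.45
position: [0.4055, 0.2138, 0.2982]
eef_rot: [0.218, 0.688, 0.659, 0.21]
ft_force: [0.8, 0.7, 1.3]
opening: 0.0854
```

Call:
move_arm --pt "0 0 0 0 0 0 1" --pt "0 0 0 0 0 0 1" --pt "0 0 0 0 0 0 1"

```text
time: 17.7
position: [0.4065, 0.2135, 0.2935]
eef_rot: [0.217, 0.689, 0.66, 0.208]
ft_force: [-0.1, 0.2, 0.2]
opening: 0.0855
```

```bash
python3 - <<'E'
from h import *
s=r.state();print(s['time'],(plateR().T@(s['position']-PO)*1000).round(1),(plateR().T@s['ft_force']).round(1),s['opening'])
d=r.camera('wrist');cv2.imwrite('pics/w18.png',d['img'][:,:,::-1]);np.savez('w18.npz',pos=s['position'],q=s['eef_rot'],**d)
cv2.imwrite('pics/w18z.png',cv2.resize(d['img'][20:270,250:380,::-1],None,fx=2.4*1.0,fy=2.4,interpolation=cv2.INTER_CUBIC))
cv2.imwrite('pics/w18y.png',cv2.resize(d['img'][140:250,260:380,::-1],None,fx=5.4,fy=5.4,interpolation=cv2.INTER_CUBIC))
pts={'end+':[0,105,0],'end-':[0,-105,0],'barrel+y ctr':[0,13,9],'barrel-y top':[0,-13,18],'hL':[-29,13,82],'hR':[29,-13,82],'hL2':[-29,-13,82],'hR2':[29,13,82]}
for k,v in pts.items(): print(k,proj(d,pw(v))[0].round(1))
print('L at pivot z=13',proj(d,np.array([pw([0,13,13]),pw([0,-13,22])])).round(1).tolist())
d=r.camera('side')
cv2.imwrite('pics/s18.png',cv2.resize(d['img'][120:220,225:335,::-1],None,fx=6,fy=6,interpolation=cv2.INTER_CUBIC)); np.savez('s18.npz',**d)
E
```

```text
17.7 [ -1.5   0.3 157.9] [0.1 0.2 0.2] 0.08554686624820311
end+ [318.7  50.1]
end- [317.7 299.3]
barrel+y ctr [318.2 175.3]
barrel-y top [318.1 210.2]
hL [269.3 203.2]
hR [365.3 243.9]
hL2 [270.9 243.6]
hR2 [367.3 203.6]
L at pivot z=13 [[318.2, 176.5], [318.1, 211.9]]
```

View pics/w18.png

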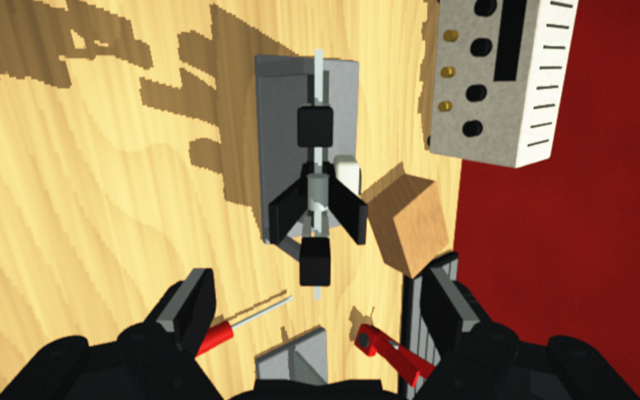

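View pics/w18y.png

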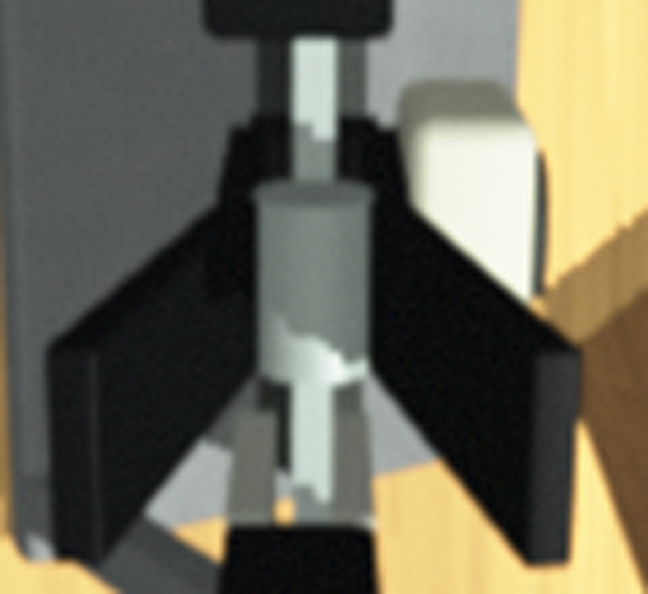

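View pics/s18.png

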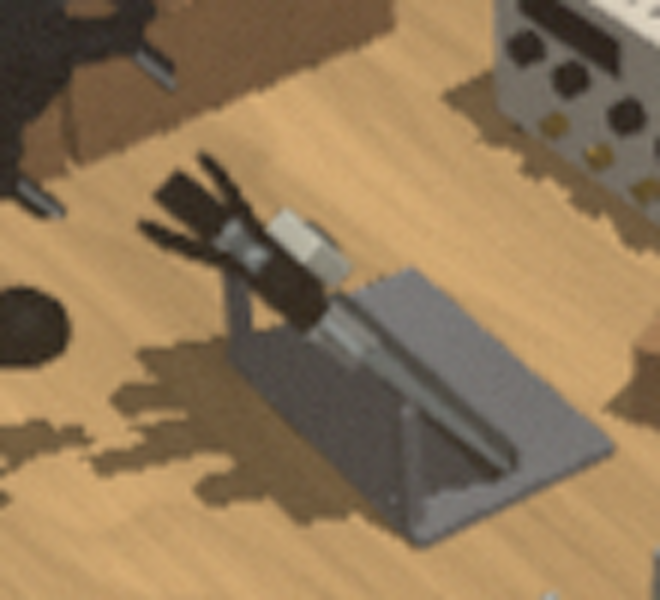

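```bash
python3 - <<'E'
from h import *
rows([.47,.215,.335],RV,8,1)
E
```

```text
[4.4, 0.1, -0.3, 0.5, 9.5, 0.2, 1]
[4.4, 0.1, -0.3, 0.5, 9.5, -0.5, 1]
[4.4, 0.1, -0.3, 0.4, 9.4, -1.2, 1]
[4.4, 0.1, -0.3, 0.4, 9.3, -1.9, 1]
[4.4, 0.1, -0.3, 0.4, 9.1, -2.6, 1]
[4.4, 0.1, -0.3, 0.3, 8.9, -3.3, 1]
[4.4, 0.1, -0.3, 0.3, 8.6, -4.0, 1]
[4.4, 0.1, -0.3, 0.2, 8.3, -4.6, 1]
```

Call:
move_arm --pt "4.4 0.1 -0.3 0.5 9.5 -3 1" --pt "4.4 0.1 -0.3 0.5 9.5 -3 1" --pt "4.4 0.1 -0.3 0.4 9.5 -3 1" --pt "4.4 0.1 -0.3 0.4 9.5 -3 1" --pt "4.4 0.1 -0.3 0.4 9 -3 1" --pt "4.4 0.1 -0.3 0.3 9 -3 1" --pt "4.4 0.1 -0.3 0.3 8.5 -3 1" --pt "4.4 0.1 -0.3 0.2 8.5 -3 1"

```text
time: 18.47
position: [0.4672, 0.215, 0.3405]
eef_rot: [-0.003, 0.707, 0.707, -0.003]
ft_force: [0.2, -0.5, -0.2]
opening: 0.0856
```

Call:
move_arm --pt "0 0 0 0 0 0 1" --pt "0 0 0 0 0 0 1" --pt "0 0 0 0 0 0 1" --pt "0 0 0 0 0 0 1"

```text
time: 18.8
position: [0.4656, 0.2153, 0.3409]
eef_rot: [-0.001, 0.707, 0.707, -0.001]
ft_force: [0.5, -0.4, -0.4]
opening: 0.0853
```

```bash
python3 - <<'E'
from h import *
s=r.state();print(s['time'],s['position'])
d=r.camera('wrist');cv2.imwrite('pics/w19.png',d['img'][:,:,::-1]);np.savez('w19.npz',pos=s['position'],q=s['eef_rot'],**d)
cv2.imwrite('pics/w19y.png',cv2.resize(d['img'][130:270,230:380,::-1],None,fx=4.2,fy=4.2,interpolation=cv2.INTER_CUBIC))
for z in (9,13):
  pts={'end+':[0,105,0],'end-':[0,-105,0],'barrel+y ctr':[0,13,z],'hL':[-29,13,z+73],'hR':[29,-13,z+73],'hL2':[-29,-13,z+73],'hR2':[29,13,z+73]}
  for k,v in pts.items(): print(z,k,proj(d,pw(v))[0].round(1))
E
```

```text
18.8 [0.46560305 0.21530104 0.34092033]
9 end+ [364.8  60.7]
9 end- [345.8 293.5]
9 barrel+y ctr [350.3 176.2]
9 hL [265.6 185.7]
9 hR [329.9 239.8]
9 hL2 [265.5 219.1]
9 hR2 [332.2 202.4]
13 end+ [364.8  60.7]
13 end- [345.8 293.5]
13 barrel+y ctr [347.9 177. ]
13 hL [261.7 186.7]
13 hR [326.5 241.6]
13 hL2 [261.7 220.5]
13 hR2 [328.8 203.8]
```

View pics/w19.png

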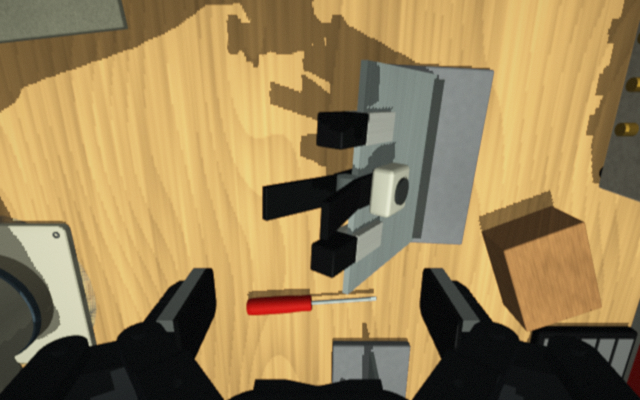

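View pics/w19y.png

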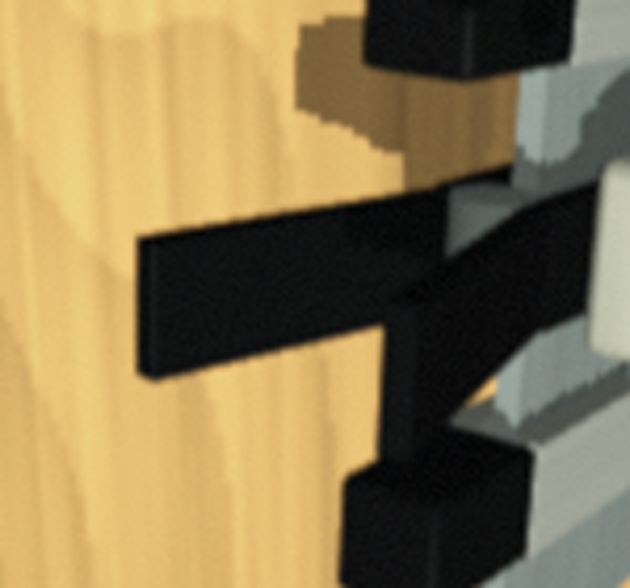

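```bash
python3 - <<'E'
from h import *
d=dict(np.load('w19.npz'));im=d['img'][:,:,::-1]
a=cv2.resize(im[50:100,340:390],None,fx=8,fy=8,interpolation=cv2.INTER_CUBIC);b=cv2.resize(im[250:300,325:375],None,fx=8,fy=8,interpolation=cv2.INTER_CUBIC)
cv2.imwrite('pics/w19e.png',np.hstack([a,b]))
for v in ([-3,105,0],[3,105,0],[-3,-105,0],[3,-105,0],[-3,35,0],[3,35,0],[3,-30,0],[-3,-30,0]): print(v,proj(d,pw(v))[0].round(1))
E
```

```text
[-3, 105, 0] [361.4  60.8]
[3, 105, 0] [368.2  60.7]
[-3, -105, 0] [343.2 292.4]
[3, -105, 0] [348.5 294.5]
[-3, 35, 0] [354.5 148.8]
[3, 35, 0] [360.7 149.7]
[3, -30, 0] [354.6 221.8]
[-3, -30, 0] [348.9 220.2]
```

View pics/w19e.png

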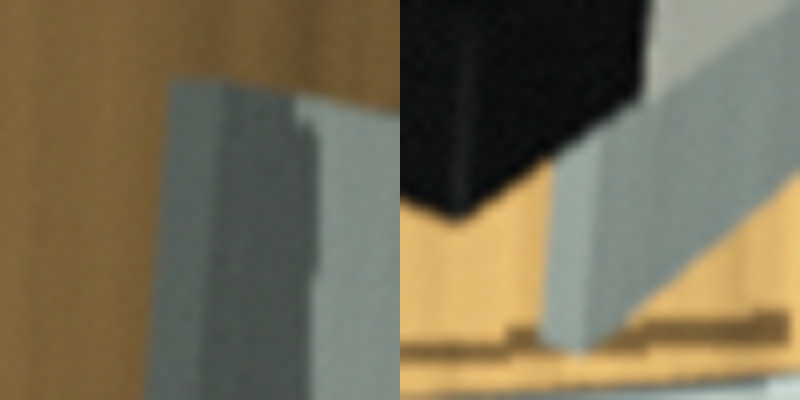

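```bash
python3 - <<'E'
from h import *
d=dict(np.load('w19.npz'));im=d['img'][:,:,::-1]
th=np.linspace(0,2*np.pi,60)
out=[]
for z in (9,13):
    S=6;c=cv2.resize(im[160:230,255:365],None,fx=S,fy=S,interpolation=cv2.INTER_CUBIC)
    def P(v): 
        p=proj(d,np.array([pw(q) for q in v]))+[-.7,-.4]; return ((p-[255,160]+.5)*S-.5).round().astype(np.int32)
    for y in (13,-13): cv2.polylines(c,[P([[9*np.cos(t),y,z+9*np.sin(t)] for t in th])],True,(0,0,255),1)
    for sgn in (-1,1):
        cv2.polylines(c,[P([[sgn*29,13,z+73],[sgn*29,-13,z+73],[sgn*24,-13,z+50],[sgn*24,13,z+50]])],True,(0,255,0),1)
    cv2.polylines(c,[P([[-3,40,0],[-3,-40,0],[3,-40,0],[3,40,0]])],True,(255,0,0),1)
    out.append(c)
cv2.imwrite('pics/ov.png',cv2.resize(np.vstack(out),(560,int(560*840/660))) if 0 else np.vstack(out)[:,:][::1])
print(np.vstack(out).shape)
cv2.imwrite('pics/ov1.png',out[0]);cv2.imwrite('pics/ov2.png',out[1])
E
```

```text
(840, 660, 3)
```

View pics/ov1.png

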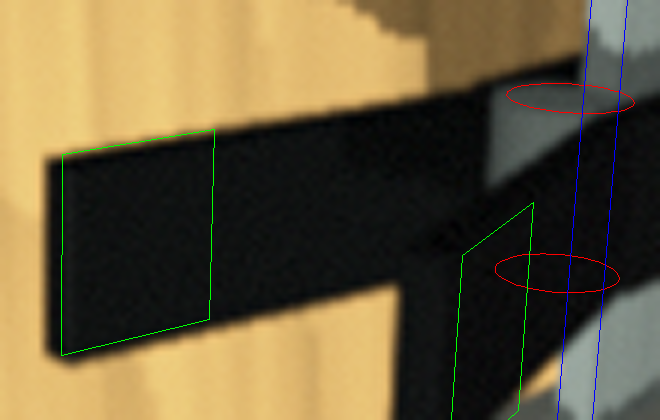

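View pics/ov2.png

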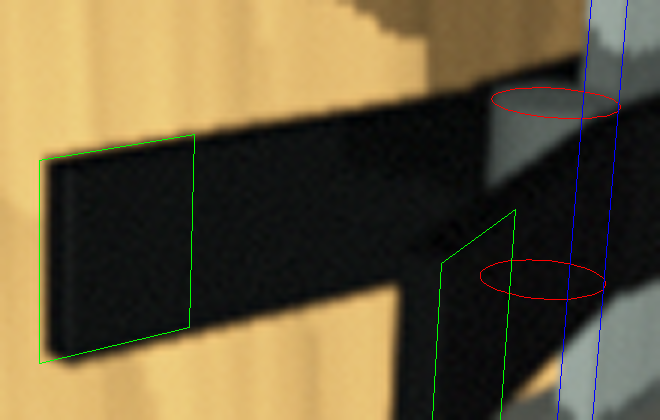

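```bash
python3 - <<'E'
from h import *
print(r.state()['position'])
rows(pw([-.6,.3,130]),toolR_plate(),8,.47)
E
```

```text
[0.46539695 0.21533511 0.34131699]
[-4.4, -0.1, 0.3, -0.3, -5.2, 8.8, 0.47]
[-4.4, -0.1, 0.3, -0.3, -5.9, 8.4, 0.47]
[-4.4, -0.1, 0.3, -0.4, -6.5, 7.9, 0.47]
[-4.4, -0.1, 0.3, -0.4, -7.1, 7.4, 0.47]
[-4.4, -0.1, 0.3, -0.4, -7.6, 6.8, 0.47]
[-4.4, -0.1, 0.3, -0.4, -8.1, 6.2, 0.47]
[-4.4, -0.1, 0.3, -0.5, -8.6, 5.5, 0.47]
[-4.4, -0.1, 0.3, -0.5, -9.0, 4.9, 0.47]
```

Call:
move_arm --pt "-4.4 -0.1 0.3 -0.3 -6 8 0.47" --pt "-4.4 -0.1 0.3 -0.3 -6.5 8 0.47" --pt "-4.4 -0.1 0.3 -0.4 -7 7.5 0.47" --pt "-4.4 -0.1 0.3 -0.4 -7 7 0.47" --pt "-4.4 -0.1 0.3 -0.4 -7.5 7 0.47" --pt "-4.4 -0.1 0.3 -0.4 -8 6 0.47" --pt "-4.4 -0.1 0.3 -0.5 -8 5.5 0.47" --pt "-4.4 -0.1 0.3 -0.5 -8 5 0.47" --grip_force 60

```text
time: 19.52
position: [0.4224, 0.2125, 0.2743]
eef_rot: [0.219, 0.688, 0.659, 0.211]
ft_force: [0.6, 0.6, -0.8]
opening: 0.0402
```

Call:
move_arm --pt "0 0 0 0 0 0 0.47" --pt "0 0 0 0 0 0 0.47" --pt "0 0 0 0 0 0 0.47" --pt "0 0 0 0 0 0 0.47"

```text
time: 19.85
position: [0.4251, 0.2131, 0.2753]
eef_rot: [0.217, 0.689, 0.66, 0.209]
ft_force: [0.4, 0.3, -0.4]
opening: 0.0405
```

```bash
python3 - <<'E'
from h import *
s=r.state();print(s['time'],s['opening'],(plateR().T@(s['position']-PO)*1000).round(1),(plateR().T@s['ft_force']).round(1),togo(pw([-.6,.3,108]),toolR_plate()))
d=r.camera('wrist');cv2.imwrite('pics/w20.png',d['img'][:,:,::-1])
E
```

```text
19.85 0.040538760020897804 [  3.3   0.8 132.3] [ 0.1  0.3 -0.6] (array([ 0.05, -0.13,  0.09]), array([-0.6, -3.9, 24.3]), array([-0.5, -3.9, 24.3]))
```

View pics/w20.png

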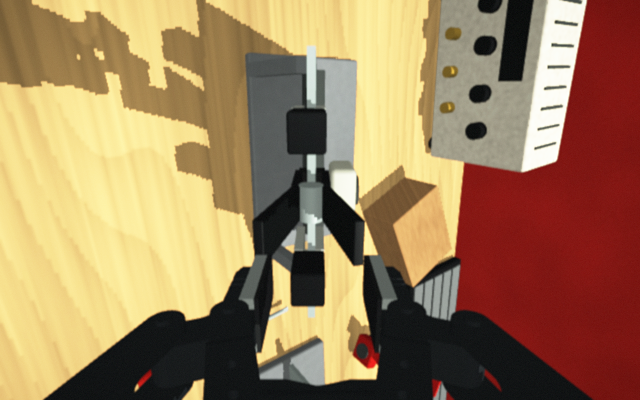

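Call:
move_arm --pt "0 0 0 -0.5 -2 6 0.47" --pt "0 0 0 0 -1.9 8 0.47" --pt "0 0 0 0 0 6 0.47" --pt "0 0 0 0 0 3 0.47" --pt "0 0 0 0 0 0 0.47" --pt "0 0 0 0 0 0 0.47"

```text
time: 20.4
position: [0.434, 0.2116, 0.252]
eef_rot: [0.217, 0.689, 0.66, 0.207]
ft_force: [-0.4, 0.0, -0.2]
opening: 0.04
```

```bash
python3 - <<'E'
from h import *
s=r.state();print(s['time'],s['opening'],(plateR().T@(s['position']-PO)*1000).round(1),(plateR().T@s['ft_force']).round(1))
d=r.camera('wrist');cv2.imwrite('pics/w21.png',d['img'][:,:,::-1])
E
```

```text
20.4 0.04000371436513468 [ -2.7  -0.3 108.1] [-0.4  0.   0. ]
```

View pics/w21.png

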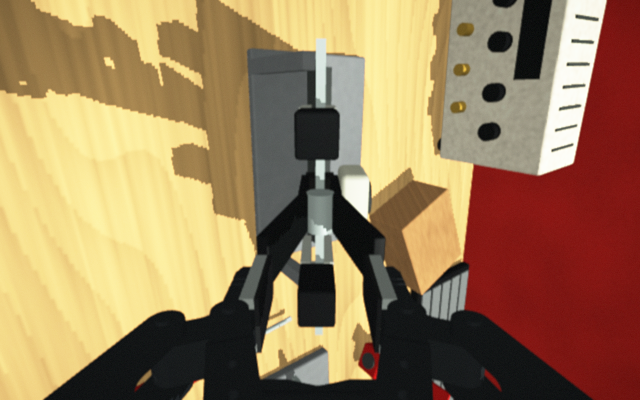

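Call:
move_arm --pt "0 0 0 0.5 1.8 1 0.47" --pt "0 0 0 0 0 1.5 0.47" --pt "0 0 0 0 0 1.5 0.47" --pt "0 0 0 0 0 0 0.47" --pt "0 0 0 0 0 0 0.47"

```text
time: 20.87
position: [0.4376, 0.2121, 0.2501]
eef_rot: [0.217, 0.689, 0.66, 0.208]
ft_force: [0.7, -0.4, -0.3]
opening: 0.0401
```

```bash
python3 - <<'E'
from h import *
s=r.state();print(s['time'],s['opening'],(plateR().T@(s['position']-PO)*1000).round(1),(plateR().T@s['ft_force']).round(1))
d=r.camera('wrist');cv2.imwrite('pics/w22.png',cv2.resize(d['img'][170:370,220:420,::-1],None,fx=3,fy=3,interpolation=cv2.INTER_CUBIC))
E
```

```text
20.8667 0.04014445198833983 [ -0.9   0.4 104.5] [ 0.4 -0.3 -0.7]
```

View pics/w22.png

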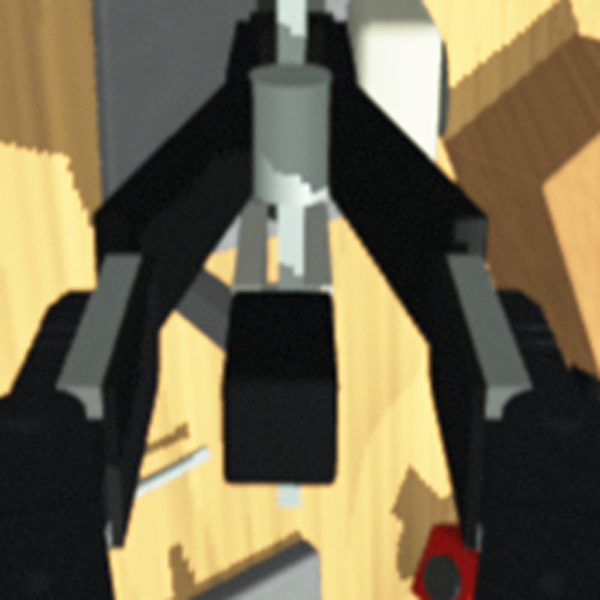

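Call:
move_arm --pt "0 0 0 0 0 1 0.47" --pt "0 0 0 0 0 1 0.47" --pt "0 0 0 0 0 0 0.47"

```text
time: 21.17
position: [0.4388, 0.2122, 0.2488]
eef_rot: [0.217, 0.689, 0.66, 0.208]
ft_force: [-3.4, 0.6, 4.9]
opening: 0.0401
```

```bash
python3 - <<'E'
from h import *
s=r.state();print(s['time'],s['opening'],(plateR().T@(s['position']-PO)*1000).round(1),(plateR().T@s['ft_force']).round(1))
E
```

```text
21.1667 0.04014357948580857 [ -0.7   0.5 102.8] [0.  0.4 5.9]
```

Call:
move_arm --pt "0 0 0 0 0 0.7 0.47" --pt "0 0 0 0 0 0 0.47"

```text
time: 21.33
position: [0.4392, 0.2121, 0.2482]
eef_rot: [0.217, 0.689, 0.66, 0.208]
ft_force: [-4.0, 0.5, 5.0]
opening: 0.0403
```

```bash
python3 - <<'E'
from h import *
s=r.state();print(s['time'],s['opening'],(plateR().T@(s['position']-PO)*1000).round(1),(plateR().T@s['ft_force']).round(1))
E
```

```text
21.3333 0.040340575943059225 [ -0.7   0.5 102.1] [-0.4  0.3  6.4]
```

Call:
move_arm --pt "0 0 0 0 0 0.7 0.47" --pt "0 0 0 0 0 0.5 0.47" --pt "0 0 0 0 0 0 0.47"

```text
time: 21.58
position: [0.4399, 0.2122, 0.2474]
eef_rot: [0.217, 0.689, 0.66, 0.208]
ft_force: [-5.8, 0.0, 6.8]
opening: 0.0403
```

```bash
python3 - <<'E'
from h import *
s=r.state();print(s['time'],s['opening'],(plateR().T@(s['position']-PO)*1000).round(1),(plateR().T@s['ft_force']).round(1))
d=r.camera('wrist');cv2.imwrite('pics/w23.png',cv2.resize(d['img'][170:370,220:420,::-1],None,fx=3,fy=3,interpolation=cv2.INTER_CUBIC))
E
```

```text
21.5833 0.040344490701682674 [ -0.6   0.5 101. ] [-0.9 -0.2  8.9]
```

View pics/w23.png

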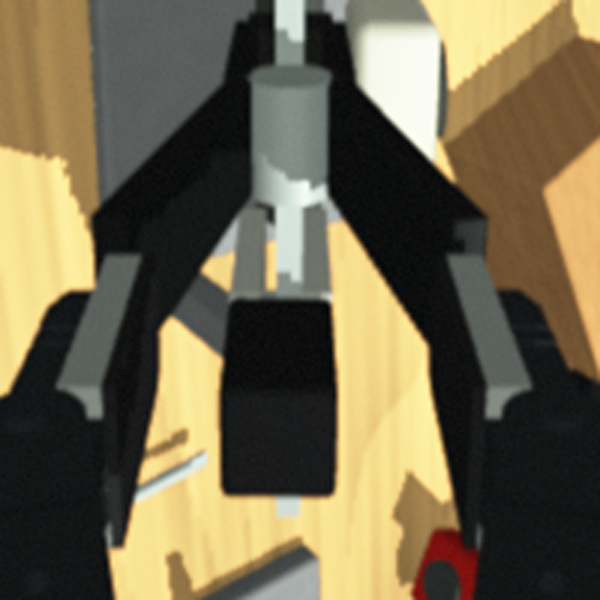

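Call:
move_arm --pt "0 0 0 0 0 0.6 0.47" --pt "0 0 0 0 0 0.6 0.47" --pt "0 0 0 0 0 0 0.47"

```text
time: 21.88
position: [0.4403, 0.2122, 0.2472]
eef_rot: [0.217, 0.688, 0.66, 0.209]
ft_force: [-14.5, -0.9, 14.7]
opening: 0.0399
```

```bash
python3 - <<'E'
from h import *
s=r.state();print(s['time'],s['opening'],(plateR().T@(s['position']-PO)*1000).round(1),(plateR().T@s['ft_force']).round(1))
E
```

```text
21.8833 0.03986662515579905 [ -0.4   0.6 100.6] [-3.4 -1.6 20.3]
```

Call:
move_arm --pt "0 0 0 0 0 0.4 0.47" --pt "0 0 0 0 0 0 0.47"

```text
time: 22.05
position: [0.4404, 0.2122, 0.2471]
eef_rot: [0.217, 0.688, 0.66, 0.209]
ft_force: [-17.2, -0.8, 17.4]
opening: 0.0397
```

```bash
python3 - <<'E'
from h import *
s=r.state();print(s['time'],s['opening'],(plateR().T@(s['position']-PO)*1000).round(2),(plateR().T@s['ft_force']).round(1))
E
```

```text
22.05 0.03974921844936436 [ -0.32   0.62 100.44] [-4.1 -1.6 24.1]
```

Home stop met (stiff at 24 N after about 2.3 mm of sliding). Withdraw, and look again from the oblique pose.

Call:
move_arm --pt "0 0 0 0 0 -6 0.47" --pt "0 0 0 0 0 -20 0.47" --pt "0 0 0 0 0 -25 0.8" --pt "4.4 0.1 -0.3 0.5 9.5 -5 1" --pt "4.4 0.1 -0.3 0.5 9.5 -5 1" --pt "4.4 0.1 -0.3 0.4 9.5 -5 1" --pt "4.4 0.1 -0.3 0.4 9.5 -4 1" --pt "4.4 0.1 -0.3 0.4 9 -4 1"

```text
time: 22.72
position: [0.4435, 0.2145, 0.3296]
eef_rot: [0.08, 0.708, 0.697, 0.078]
ft_force: [0.8, -0.2, -0.0]
opening: 0.0854
```

Call:
move_arm --pt "4.4 0.1 -0.3 0.3 9 -4 1" --pt "4.4 0.1 -0.3 0.3 8.5 -4 1" --pt "4.4 0.1 -0.3 0.2 8.5 -4 1" --pt "0 0 0 0 0 0 1" --pt "0 0 0 0 0 0 1" --pt "0 0 0 0 0 0 1" --pt "0 0 0 0 0 0 1"

```text
time: 23.3
position: [0.4663, 0.2152, 0.3445]
eef_rot: [-0.001, 0.707, 0.708, -0.001]
ft_force: [0.1, -0.0, 0.2]
opening: 0.085
```

```bash
python3 - <<'E'
from h import *
s=r.state();print(s['time'],s['position'],s['ft_force'].round(1))
d=r.camera('wrist');cv2.imwrite('pics/w24.png',d['img'][:,:,::-1]);im=d['img'][:,:,::-1]
np.savez('w24.npz',**d)
th=np.linspace(0,2*np.pi,60)
x0,y0=proj(d,pw([0,0,40]))[0].astype(int)-[60,40]
for z in (9,13):
    S=6;c=cv2.resize(im[y0:y0+80,x0:x0+125],None,fx=S,fy=S,interpolation=cv2.INTER_CUBIC)
    def P(v): 
        p=proj(d,np.array([pw(q) for q in v])); return ((p-[x0,y0]+.5)*S-.5).round().astype(np.int32)
    for y in (13,-13): cv2.polylines(c,[P([[9*np.cos(t),y,z+9*np.sin(t)] for t in th])],True,(0,0,255),1)
    for sgn in (-1,1):
        cv2.polylines(c,[P([[sgn*29,13,z+73],[sgn*29,-13,z+73],[sgn*24,-13,z+50],[sgn*24,13,z+50]])],True,(0,255,0),1)
    cv2.polylines(c,[P([[-3,40,0],[-3,-40,0],[3,-40,0],[3,40,0]])],True,(255,0,0),1)
    cv2.imwrite(f'pics/ovb{z}.png',c)
for c in ['top','side']:
    d=r.camera(c);cv2.imwrite(f'pics/{c}24.png',d['img'][:,:,::-1])
E
```

```text
23.3 [0.46625295 0.21518999 0.34447711] [ 0.1 -0.   0.2]
```

View pics/w24.png

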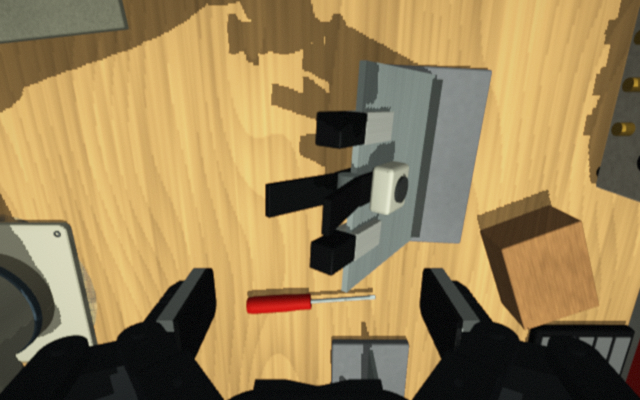

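View pics/ovb9.png

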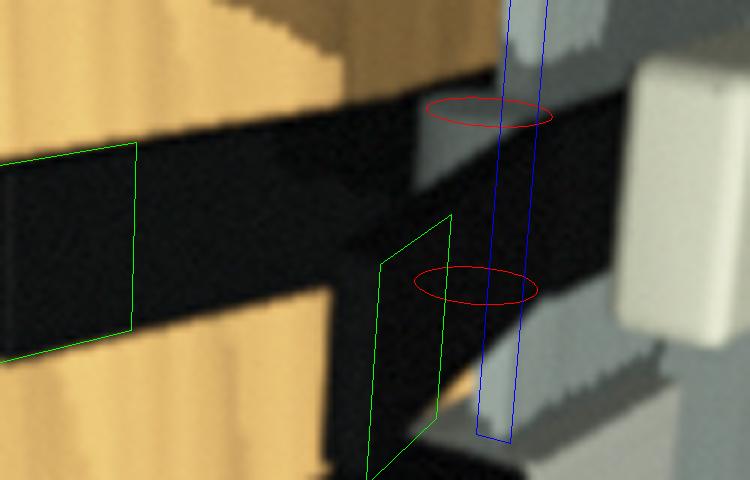

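View pics/top24.png

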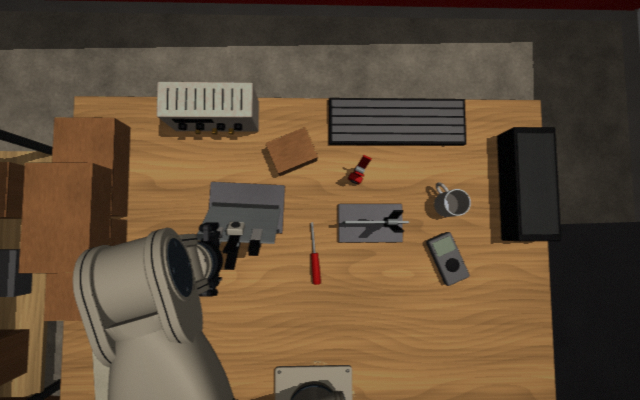

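View pics/side24.png

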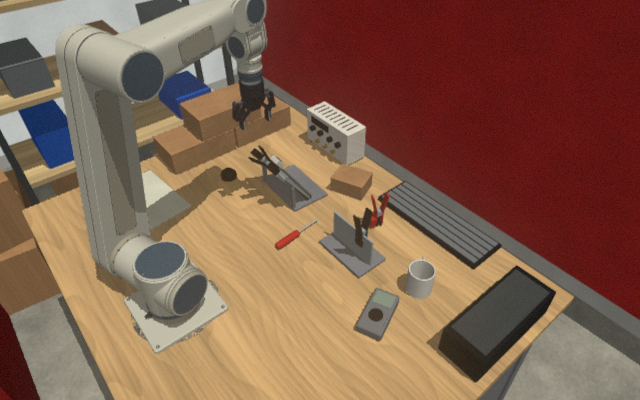

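```bash
python3 - <<'E'
from h import *
d=dict(np.load('w24.npz'));im=d['img'][:,:,::-1]
S=3.2;x0,y0=250,90;c=cv2.resize(im[y0:y0+185,x0:x0+190],None,fx=S,fy=S,interpolation=cv2.INTER_CUBIC)
def P(v): 
    p=proj(d,np.array([pw(q) for q in v]))+[-1.2,-.4]; return ((p-[x0,y0]+.5)*S-.5).round().astype(np.int32)
for y in (55,-55):
    for a,b,e in ((-12,12,2),(-12,12,42)):
        cv2.polylines(c,[P([[a-1.8,y-13,e],[b-1.8,y-13,e],[b-1.8,y+13,e],[a-1.8,y+13,e]])],True,(0,255,0),1)
cv2.imwrite('pics/ovs.png',c)
E
```

```text
(no output)
```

View pics/ovs.png

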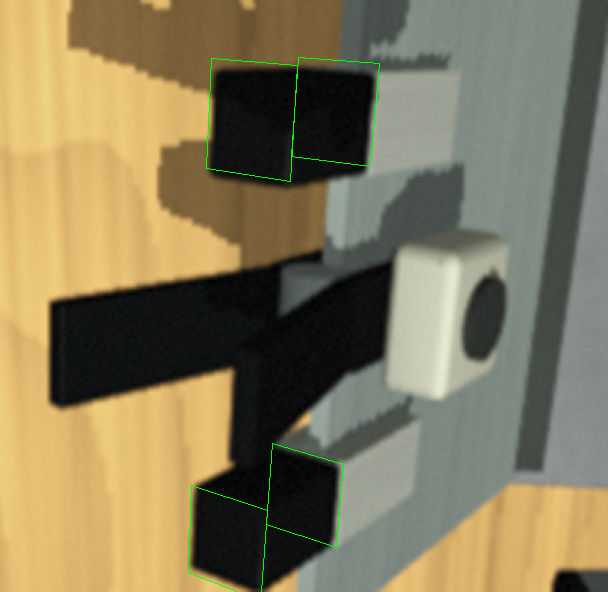

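```bash
python3 - <<'E'
from station import r
print(r.finish_job(), r.state()['time'])
E
```

```text
the job is handed in; nothing more can be done
the job is handed in; nothing more can be done
```

The job is done and handed in at about 23.5 s of robot time. I moved the stop first, then the sensor clip.

- **Stop:** I lifted it from the middle notch and lowered it into the free notch at y = -55. It met the floor at the same depth as its first seat, within 0.5 mm, and its outline matches the seated one, as does the untouched stop at +55.
- **Clip:** I squeezed it open, lifted it off the rail and set it straddling the middle of the plate's top edge, with the sensor box on the upper face. It was not dropped.
- **Seating:** After I let go, an oblique view suggested the clip had been drawn 2 to 3 mm off home as the fingers opened. I pushed it down on the handle tops with the fingertips. It slid about 2.3 mm at 6 to 9 N, then stopped firmly at 24 N. The barrel in the last view matches a pivot 9 mm above the edge.
- **Middle of the edge:** The clip is centred to within about 1 mm.
- **Measurements that disagreed:** My first fit of the plate was about 2.4 mm off along the edge, because I used a later camera pose with earlier pixels. I corrected it before placing the clip. The stop went in before that, about 2 mm off its notch middle but inside the 4 mm play. The measured plate outline still sits about 1 pixel from the predicted one.
- **Rest of the bench:** The plain clip, the red look-alike and the other things looked unmoved in the last side and top pictures. The gripper was open and clear of everything, with the force reading near zero.

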